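Stack the drive hub and hang the empty kit bin

TASK

Build up the drive on the round assembly fixture, each part with its flange face down and pushed fully home on the centring spigot below it: first the wide flanged hub, then the grooved pulley on the hub, then the small end cap out of the grey kit bin on the pulley. When the bin is empty, hang it on the top rail of the louvred panel, in the free place beside the bin that already hangs there, so that its lip catches behind the rail, let go, and leave the other things on the bench where they are.

Things in the scene. Friction and masses are not known exactly. Their poses are not given: they have to be found in the camera images.
- fixture: fixed round steel assembly fixture: a dark disc 120 mm across and 12 mm thick with a bright centring spigot in its middle, 44 mm across and 10 mm high, whose upper 5 mm tapers to 38 mm. Origin at the centre of its underside on the bench, z up.
- fixture_seat (a point): centre of the fixture's flat upper face, at the foot of the spigot, 12 mm above the bench; the underside centre of the seated hub comes here.
- hub: loose flanged hub, bare aluminium, 400 g +-25%, standing flange down: flange 100 mm across, 16 thick, six small dark bolt holes; plain round boss 50 across from 16 to 46 height; on top a spigot 36 across (tapering to 30 in its upper 5 mm) from 46 to 56. Recess in the underside 46.4 across, 13 deep. Origin at the centre of its underside, z up the axis.
- hub_shoulder (a point): centre of the hub's flat upper shoulder at the foot of its spigot, on its axis 46 mm above its underside; the underside centre of the seated pulley comes here.
- pulley: loose V-belt pulley, bare aluminium, 400 g +-25%, standing wheel down: wheel 90 mm across, 29 thick, one groove around it; plain round boss 40 across from 29 to 57 height; on top a spigot 26 across (tapering to 20 in its upper 5 mm) from 57 to 65. Recess in the underside 38.4 across, 13 deep. Origin at the centre of its underside, z up the axis.
- pulley_shoulder (a point): centre of the pulley's flat upper shoulder at the foot of its spigot, on its axis 57 mm above its underside; the underside centre of the seated end cap comes here.
- cap: loose end cap, bare aluminium, 120 g +-25%, standing flange down in the kit bin: flange 52 mm across, 14 thick; round knob 24 across from 14 to 50 height, standing 11 mm above the bin rim. Recess in the underside 28.4 across, 11 deep. Origin at the centre of its underside, z up the axis.
- bin: loose grey open kit bin, 200 g +-25%, 130 mm long (x) by 64 wide (y), 3 mm walls and floor, rim 42 high; grip across its 64 mm width. On the back wall (outer face x = +65) a full-width lip: strip at 42 to 45 height reaching 14 mm out, then 3 mm thick down to 27 height, slot 11 mm wide between wall and lip. Origin: centre of underside, +x to the lip, z up. Hung and released it droops up to 10 deg.
- bin_lip (a point): top of the slot under the bin's lip, mid width: x = +70.5 mm, y = 0, z = 42 mm in the bin's frame. When hung it lies on the rail's top edge.
- panel: fixed upright green louvred panel, 300 mm wide (y), 180 high, rails on its front (-x). Top rail: upright strip 4 mm thick, full width, top edge 165 above the bench, behind it a gap 20 deep, 25 high. A second rail runs 80 mm lower. A strip below the top rail backs the bin. A like bin is fixed on the top rail at y = +95. Origin: on the bench, mid width, 2 mm behind the rail middle; z up.
- rail_place (a point): point on the top edge of the top rail, middle of its thickness, in the middle of the free stretch: panel x = -2 mm, y = -50 mm, z = 165 mm. The kit bin hangs here with its x the same way as the panel's x, anywhere within 40 mm along the rail.
- pipe_flange: bystander: loose flat dark steel ring, 90 mm across, 18 mm high, bore 56 mm; origin at the centre of its underside.
- wrench: bystander: loose open-end wrench lying on the bench.
- oil: bystander: loose white can, 56 mm across, 110 mm high; origin at the centre of its underside.
- hammer: bystander: loose hammer lying on the bench.
- offcut: bystander: loose dark steel angle offcut, 160 mm long, 30 mm high, lying on the bench.

How it is judged:
By the outcome, as a careful person would: the job done as asked, in the order asked, and still so for the second after the job is handed in, with the robot touching nothing.
It also fails if it takes over 72 s, if anything falls off the work surface, if the arm or the gripper's body presses on something with over 40 N, if the wrist force passes 120 N, or if a joint passes its speed limit or range.

ROBOT

A 7-joint arm with a two-finger parallel gripper is mounted at the origin on the work surface. World frame = base frame: x ahead of the robot, y to its left, z up, the work surface at z = 0. Lengths are in m, angles in rad, forces in N, time in s.
With the tool pointing down it reaches from about 0.425 to 0.875 m from the base axis. Payload 4.7 kg.
Tool frame: the origin (TCP) lies at the very end of the fingers, on their centre line; the grasp point (between the pads) lies 19 mm behind it; x points along the fingers, z is the direction in which the jaws open and shut, and the axes are right-handed (so a half turn about x gives the same grasp; the last joint's range is limited). The gripper opens to 87 mm and grips with 3 to 60 N. Pads are 19 mm wide; open, the fingers measure 117 mm over their backs; the gripper's body (75 mm by 190 mm) begins 51 mm behind the grasp point.
Start: joints at [1.225, 0.321, -0.07, 1.45, 0.023, 1.371, -0.057], TCP at [0.229, -0.608, 0.223] pointing down, gripper open.
Joint ranges: [-2.86, 2.86], [-0.3, 2.09], [-1.38, 1.24], [0.06, 2.45], [-1.56, 4.7], [0.09, 2.05], [-2.69, 2.69]. Speed limits (rad/s): [2.57, 2.57, 3.14, 3.14, 3.14, 3.14, 3.14].

INTERFACE

Orientations are given as a rotation vector (axis times angle).
In Python, from bench import * gives the robot as it stands.
- The arm moves only by the shell command python3 -m handwheel 'ROWS' [OPENING] [FORCE]. ROWS is JSON, a list of rows, each an object with "xyz": the shift along the world's x, y, z in cm, a list of three; "angular": the turn, a rotation vector about the world's x, y, z in degrees, a list of three. A call has 1 to 5 rows; each row shifts and turns the pose as measured when the row begins; what a row does not reach is not made up. A row lasts 1/12 s, in which the tool goes at most 41.7 mm and 7.16 degrees, less where a joint would pass 70% of its speed; a pose out of reach is approached as far as the arm can. A call with a gripper value outside its range is refused whole. OPENING is the finger opening in cm, from 0 to 8.7, set as the call begins (- or left out, the last holds). The fingers move at their own pace and stop on an object; FORCE is the grip in N (left out, the last holds). Time passes only in rows, so rows that do not move let the fingers close. It gives the time, the measured TCP pose, the force and the opening at its end, in the units of the state.
- get_state(): the state, without advancing time (a new reading comes with each control period).
- get_image(name): name is "side" or "top" or "wrist"; returns a dict with "pixels" (400x640x3 uint8, blue, green, red), "K" (3x3 intrinsics, pixels), "dist" ([k1, k2, p1, p2, k3] as OpenCV has them; the pictures are not rectified), "cam_to_world" (4x4, takes a point from camera to world coordinates). Camera axes: x right, y down, z forward; pixel columns grow to the right and rows downward; lengths in m; the calibration is good to about 2 mm. A picture is of the moment at which its call begins. There is no depth.
- close_job(): hands the job in, once; it reports no verdict.
The state is a dict: "time": time; "joint_positions": joint angles; "qd": joint speeds; "joint_torque": joint torques, N m; "position": TCP position; "tool_rot": TCP orientation; "ft_force": force on the tool from outside, world axes, zero at the start; "torque": the same for the moment, N m; "grip_width": opening from 0.0 (shut) to 1.0 (fully open).
Only numpy, scipy, OpenCV 4.12 (cv2) and the standard library are available. Lean on these libraries where they do the work, as an engineer would, in place of code of your own. Each camera call takes 0.05 s, during which the arm holds its last target.

## Working session

There is one attempt and no reset: what is moved stays moved. The work goes in short steps, Python scripts to look and compute and a shell command to move; the robot and the scene stay as the last step left them, time stands still between calls to the robot, and variables do not carry over. Pictures are saved under pics/ and viewed, and the job is handed in when it is done.

```bash
ls; mkdir -p pics; cat > h.py <<'E'
from bench import *
import cv2, numpy as np
from scipy.spatial.transform import Rotation as R
def snap(n,f):
    d=get_image(n); cv2.imwrite('pics/'+f,d['pixels']); np.savez('pics/'+f[:-4]+'.npz',**{k:np.array(v) for k,v in d.items()}); return d
def load(f): return dict(np.load('pics/'+f+'.npz'))
def ray(d,p):
    u=cv2.undistortPoints(np.array([[p]],float),d['K'],d['dist'])[0,0]
    T=d['cam_to_world']; return T[:3,3],T[:3,:3]@np.array([u[0],u[1],1.])
def onz(d,p,z):
    o,r=ray(d,p); return o+r*(z-o[2])/r[2]
def tri(d1,p1,d2,p2):
    o1,r1=ray(d1,p1);o2,r2=ray(d2,p2)
    A=np.stack([r1,-r2],1);s=np.linalg.lstsq(A,o2-o1,rcond=None)[0]
    a=o1+r1*s[0];b=o2+r2*s[1];return (a+b)/2,np.linalg.norm(a-b)
def proj(d,P):
    T=np.linalg.inv(d['cam_to_world']);P=np.atleast_2d(P)
    return cv2.projectPoints(P@T[:3,:3].T+T[:3,3],np.zeros(3),np.zeros(3),d['K'],d['dist'])[0][:,0]
E
python3 - <<'E'
from h import *
s=get_state()
for k in s: print(k,np.round(s[k],4))
for n in ['side','top','wrist']:
    d=snap(n,n+'0.png'); print(n,np.round(d['cam_to_world'],3).tolist(),np.round(d['K'],1).tolist())
print(R.from_rotvec(s['tool_rot']).as_matrix().round(3))
E
```

```text
pics
time 0.0
joint_positions [ 1.2251  0.3218 -0.0701  1.4517  0.0226  1.3708 -0.0569]
qd [ 0.0006  0.001   0.     -0.0015  0.0009 -0.0009  0.0021]
joint_torque [ 5.00000e-04 -4.91290e+01 -4.03500e-01 -3.12527e+01 -6.39000e-02
  4.40000e-02  2.00000e-04]
position [ 0.2286 -0.6079  0.2214]
tool_rot [ 0.9413  1.3599 -0.9396]
ft_force [ 0.1144 -0.3279 -0.0218]
torque [-0.0235 -0.0021 -0.0147]
grip_width 1.0029
side [[-0.897, -0.248, 0.365, 0.031], [-0.441, 0.479, -0.759, 0.989], [0.013, -0.842, -0.539, 0.846], [0.0, 0.0, 0.0, 1.0]] [[510.1, 0.0, 318.4], [0.0, 510.1, 208.4], [0.0, 0.0, 1.0]]
top [[0.027, -0.993, 0.119, 0.334], [-1.0, -0.026, 0.007, -0.009], [-0.003, -0.119, -0.993, 1.574], [0.0, 0.0, 0.0, 1.0]] [[485.9, 0.0, 316.5], [0.0, 485.9, 198.8], [0.0, 0.0, 1.0]]
wrist [[0.353, -0.906, -0.232, 0.293], [-0.936, -0.342, -0.086, -0.584], [-0.001, 0.248, -0.969, 0.384], [0.0, 0.0, 0.0, 1.0]] [[317.3, 0.0, 318.0], [0.0, 317.3, 198.6], [0.0, 0.0, 1.0]]
[[-0.001  0.936  0.352]
 [ 0.002  0.352 -0.936]
 [-1.    -0.    -0.002]]
```

View pics/top0.png

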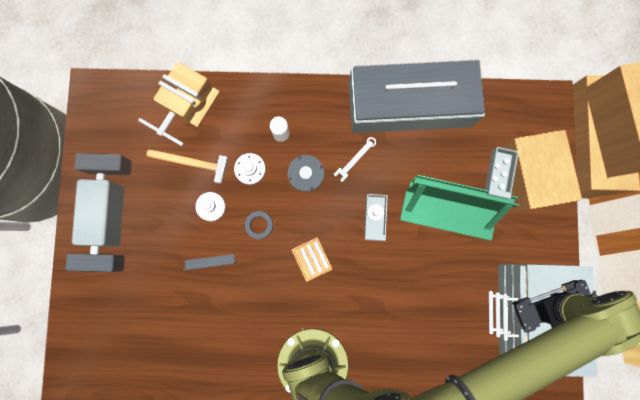

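View pics/side0.png

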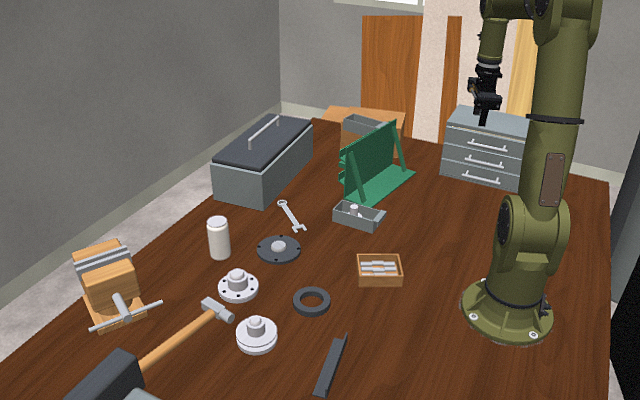

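View pics/wrist0.png

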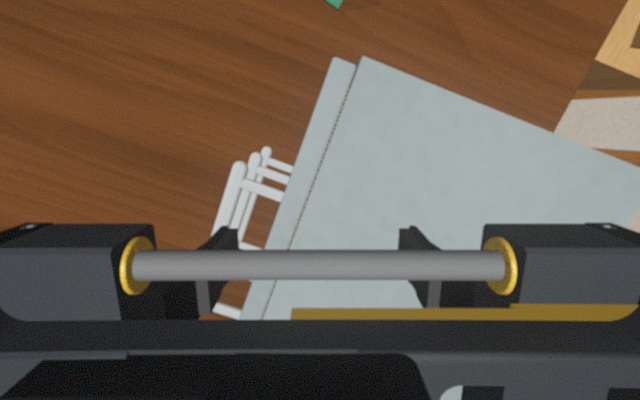

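```bash
python3 - <<'E'
from h import *
d=load('top0');s=load('side0')
c=d['pixels'][100:285,170:530]; cv2.imwrite('pics/topc.png',cv2.resize(c,None,fx=2.2,fy=2.2,interpolation=cv2.INTER_CUBIC))
c=s['pixels'][100:360,190:430]; cv2.imwrite('pics/sidec.png',cv2.resize(c,None,fx=2.3,fy=2.3,interpolation=cv2.INTER_CUBIC))
E
```

```text
(no output)
```

View pics/topc.png

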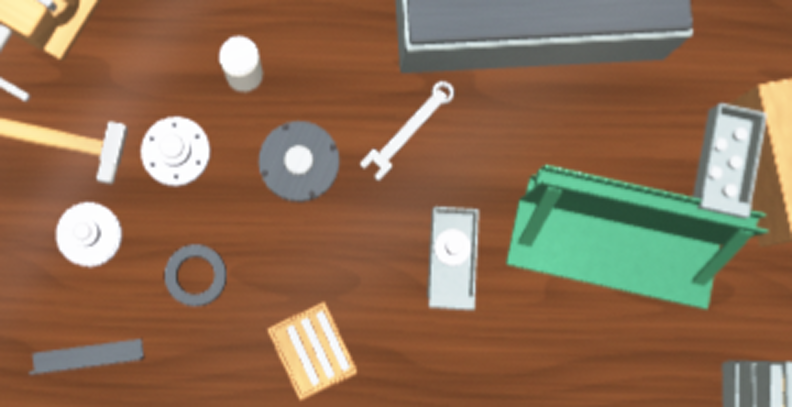

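View pics/sidec.png

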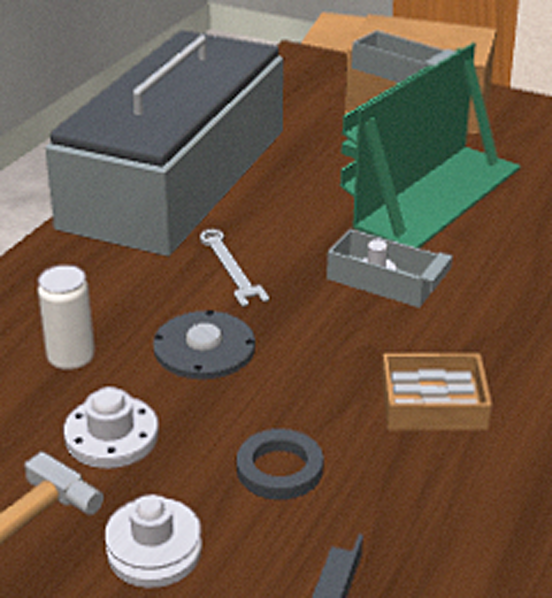

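```bash
python3 - <<'E'
from h import *
for nm in ['top0','side0']:
    d=load(nm);im=d['pixels'];hsv=cv2.cvtColor(im,cv2.COLOR_BGR2HSV)
    mk={'bright':(hsv[...,1]<45)&(hsv[...,2]>150),'dark':(hsv[...,1]<70)&(hsv[...,2]<110)&(hsv[...,2]>40)}
    for k,m in mk.items():
        cs,_=cv2.findContours(m.astype(np.uint8),cv2.RETR_EXTERNAL,cv2.CHAIN_APPROX_NONE)
        for c in cs:
            if 250<cv2.contourArea(c)<4000:
                e=cv2.fitEllipse(cv2.convexHull(c)); p=e[0]
                print(nm,k,np.round(p,1),np.round(e[1],1),round(cv2.contourArea(c)),'z12',onz(d,p,.012)[:2].round(4),'z16',onz(d,p,.016)[:2].round(4),'z29',onz(d,p,.029)[:2].round(4))
d=load('top0')
# bin corners rim & panel hand-picked (crop coords /2.2 + offset)
f=lambda u,v:(170+u/2.2,100+v/2.2)
for n,p,z in [('binTL',f(434,207),.042),('binTR',f(479,210),.042),('binBL',f(429,308),.042),('binBR',f(475,310),.042),('panTL',f(545,168),.18),('panTR',f(765,218),.18),('b1',f(724,104),.165),('b2',f(764,112),.165)]:
    print(n,np.round(p,1),onz(d,p,z).round(4))
E
```

```text
top0 bright [608.8 380. ] [52.1 82.2] 2284 z12 [-0.0225 -0.9222] z16 [-0.0216 -0.9198] z29 [-0.0186 -0.9122]
top0 bright [503.  309.9] [32.4 87.4] 863 z12 [ 0.1838 -0.5958] z16 [ 0.1842 -0.5943] z29 [ 0.1855 -0.5894]
top0 bright [376.9 217.2] [30.1 53.1] 770 z12 [ 0.4665 -0.1945] z16 [ 0.4662 -0.1941] z29 [ 0.4651 -0.1925]
top0 bright [209.9 206.2] [28.9 29.7] 640 z12 [0.488  0.3459] z16 [0.4876 0.345 ] z29 [0.4863 0.342 ]
top0 bright [ 89.6 212.8] [37.4 92.9] 2134 z12 [0.4561 0.7353] z16 [0.4558 0.7333] z29 [0.4548 0.7272]
top0 bright [249.3 168.3] [30.7 31.3] 726 z12 [0.6157 0.2237] z16 [0.6149 0.2231] z29 [0.6126 0.2212]
top0 bright [503.5 172.9] [29.2 58.3] 1034 z12 [ 0.6222 -0.6054] z16 [ 0.6215 -0.6039] z29 [ 0.6191 -0.5989]
top0 bright [354.  159.7] [16.5 60.5] 310 z12 [ 0.6531 -0.1173] z16 [ 0.6523 -0.1171] z29 [ 0.6496 -0.1162]
top0 bright [278.9 128.1] [17.4 25.7] 318 z12 [0.7526 0.1318] z16 [0.7515 0.1315] z29 [0.748  0.1303]
top0 bright [162.1 121.6] [26.6 72.7] 274 z12 [0.765  0.5194] z16 [0.7639 0.518 ] z29 [0.7603 0.5136]
top0 bright [421.   84.6] [ 6.3 80.3] 314 z12 [
[... 2666 characters left out ...]
9051 -0.3645]
side0 dark [137.3 153.4] [36.3 54.3] 458 z12 [ 1.3569 -0.2139] z16 [ 1.3505 -0.2081] z29 [ 1.3298 -0.1894]
side0 dark [260.5 143.8] [ 45.4 110.6] 2622 z12 [ 0.9901 -0.4891] z16 [ 0.9855 -0.482 ] z29 [ 0.9706 -0.459 ]
side0 dark [254.2  42.8] [ 65.  118.3] 1578 z12 [ 1.8154 -1.7411] z16 [ 1.8069 -1.728 ] z29 [ 1.7791 -1.6855]
binTL [367.3 194.1] [ 0.5368 -0.1594  0.042 ]
binTR [387.7 195.5] [ 0.5342 -0.2244  0.042 ]
binBL [365. 240.] [ 0.3912 -0.1544  0.042 ]
binBR [385.9 240.9] [ 0.3901 -0.2201  0.042 ]
panTL [417.7 176.4] [ 0.5743 -0.2916  0.18  ]
panTR [517.7 199.1] [ 0.5154 -0.5809  0.18  ]
b1 [499.1 147.3] [ 0.6705 -0.5354  0.165 ]
b2 [517.3 150.9] [ 0.6609 -0.5891  0.165 ]
```

```bash
python3 -m handwheel '[{"xyz":[1.2,3.7,1],"angular":[0,0,-4]},{"xyz":[1.5,3.7,0.5],"angular":[0,0,-4]},{"xyz":[1.5,3.7,0.5],"angular":[0,0,-4]},{"xyz":[1.5,3.7,0.5],"angular":[0,0,-4]},{"xyz":[1.5,3.7,0.5],"angular":[0,0,-4]}]' 8 10
```

```text
time: 0.57
position: [0.2929, -0.4228, 0.2444]
tool_rot: [1.229, 1.212, -1.226]
ft_force: [0.7, -1.0, 0.4]
grip_width: 0.922
```

```bash
for i in 1; do python3 -m handwheel '[{"xyz":[1.7,3.75,0],"angular":[0,0,0]},{"xyz":[1.7,3.75,0],"angular":[0,0,0]},{"xyz":[1.7,3.75,0],"angular":[0,0,0]},{"xyz":[1.7,3.75,0],"angular":[0,0,0]},{"xyz":[1.7,3.75,0],"angular":[0,0,0]}]'; done
python3 -m handwheel '[{"xyz":[1.7,3.75,0],"angular":[0,0,0]},{"xyz":[1.7,3.75,0],"angular":[0,0,0]},{"xyz":[1.7,3.75,0],"angular":[0,0,0]},{"xyz":[1.7,3.75,0],"angular":[0,0,0]},{"xyz":[1.7,3.75,0],"angular":[0,0,0]}]'
python3 -m handwheel '[{"xyz":[1.7,3.75,0],"angular":[0,0,0]},{"xyz":[1.7,3.75,0],"angular":[0,0,0]},{"xyz":[1.7,3.75,0],"angular":[0,0,0]},{"xyz":[1.7,3.75,0],"angular":[0,0,0]},{"xyz":[1.7,3.75,0],"angular":[0,0,0]}]'
```

```text
time: 0.98
position: [0.3766, -0.2317, 0.245]
tool_rot: [1.231, 1.206, -1.231]
ft_force: [0.7, -1.1, 0.2]
grip_width: 0.922
time: 1.4
position: [0.4597, -0.0407, 0.2451]
tool_rot: [1.23, 1.202, -1.233]
ft_force: [0.9, -0.6, -0.7]
grip_width: 0.92
time: 1.82
position: [0.5435, 0.1498, 0.2458]
tool_rot: [1.231, 1.196, -1.234]
ft_force: [0.1, -0.5, 0.3]
grip_width: 0.921
```

```bash
python3 - <<'E'
from h import *
snap('wrist','w1.png')
E
```

```text
(no output)
```

View pics/w1.png

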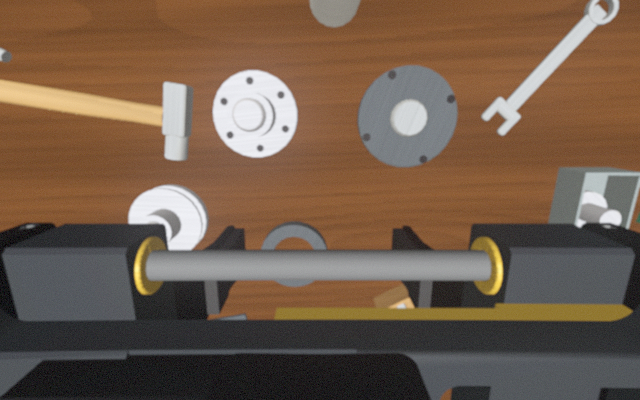

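```bash
cat >> h.py <<'E'
def ell(d,mask,amin,amax,zs):
    cs,_=cv2.findContours(mask.astype(np.uint8),cv2.RETR_EXTERNAL,cv2.CHAIN_APPROX_NONE)
    for c in cs:
        if amin<cv2.contourArea(c)<amax:
            h=cv2.convexHull(c)
            out=[]
            for z in zs:
                P=np.array([onz(d,q,z)[:2] for q in c[:,0].astype(float)],np.float32)
                Q=cv2.convexHull(P*1000)
                (cx,cy),ax,_=cv2.fitEllipse(P*1000)
                (mx,my),r=cv2.minEnclosingCircle(P*1000)
                out.append((z,round(cx,1),round(cy,1),np.round(ax,1),'mec',round(mx,1),round(my,1),round(2*r,1)))
            print(cv2.fitEllipse(c)[0],*out)
E
python3 - <<'E'
from h import *
s=get_state();M=R.from_rotvec(s['tool_rot']).as_matrix();print(M.round(3),s['position'])
d=load('w1');im=d['pixels'];hsv=cv2.cvtColor(im,cv2.COLOR_BGR2HSV)
im2=np.zeros((400,640),bool); im2[20:225]=1
print('bright');ell(d,(hsv[...,1]<45)&(hsv[...,2]>140)&im2,500,9000,[.012,.016,.022,.029])
print('dark');ell(d,(hsv[...,1]<80)&(hsv[...,2]<125)&(hsv[...,2]>40)&im2,1500,12000,[.012])
E
```

```text
[[-0.002  1.    -0.021]
 [ 0.01  -0.021 -1.   ]
 [-1.    -0.002 -0.01 ]] [0.54439415 0.15991587 0.24500022]
bright
(167.1287841796875, 206.3134002685547) (0.012, 505.5, 346.5, array([ 53.9, 111.7]), 'mec', 488.8, 349.3, 102.9) (0.016, 506.5, 344.5, array([ 53.3, 110.6]), 'mec', 490.0, 347.3, 101.8) (0.022, 508.2, 341.5, array([ 52.5, 108.9]), 'mec', 491.9, 344.2, 100.3) (0.029, 510.0, 338.0, array([ 51.6, 106.9]), 'mec', 494.1, 340.7, 98.5)
(607.8134765625, 197.4110870361328) (0.012, 499.8, -216.7, array([73.6, 80.4]), 'mec', 499.3, -217.2, 96.9) (0.016, 501.0, -213.0, array([72.9, 79.6]), 'mec', 500.4, -213.5, 95.9) (0.022, 502.7, -207.5, array([71.7, 78.4]), 'mec', 502.2, -208.0, 94.4) (0.029, 504.7, -201.0, array([70.4, 76.9]), 'mec', 504.2, -201.5, 92.7)
(408.466552734375, 117.0359878540039) (0.012, 608.2, 39.3, array([43.4, 45.1]), 'mec', 607.5, 39.7, 46.6) (0.016, 608.3, 40.4, array([43. , 44.6]), 'mec', 607.6, 40.8, 46.1) (0.022, 608.3, 42.1, array([42.3, 43.9]), 'mec', 607.7, 42.4, 45.4) (0.029, 608.4, 44.0, array([41.6, 43.1]), 'mec', 607.7, 44.4, 44.6)
(173.98135375976562, 
[... 391 characters left out ...]
, 'mec', 616.8, 224.4, 103.2) (0.016, 616.6, 223.7, array([100.6, 101. ]), 'mec', 616.7, 223.7, 102.1) (0.022, 616.6, 222.5, array([99. , 99.4]), 'mec', 616.6, 222.5, 100.6) (0.029, 616.5, 221.2, array([97.2, 97.6]), 'mec', 616.6, 221.2, 98.8)
(537.7921752929688, 78.41836547851562) (0.012, 644.0, -106.1, array([ 38.1, 168.8]), 'mec', 655.3, -112.9, 163.9) (0.016, 643.6, -103.5, array([ 37.8, 167.1]), 'mec', 654.8, -110.2, 162.2) (0.022, 643.2, -99.6, array([ 37.2, 164.5]), 'mec', 654.2, -106.3, 159.8) (0.029, 642.6, -95.1, array([ 36.5, 161.5]), 'mec', 653.4, -101.7, 156.9)
dark
(582.2901000976562, 193.56674194335938) (0.012, 506.0, -182.8, array([ 72.1, 109.5]), 'mec', 500.6, -187.8, 118.9)
```

```bash
python3 - <<'E'
from h import *
for n,b in [('w1',(60,175,345,468)),('top0',(152,193,285,327))]:
    d=load(n);im=d['pixels'];hsv=cv2.cvtColor(im,cv2.COLOR_BGR2HSV)
    w=np.zeros((400,640),bool); w[b[0]:b[1],b[2]:b[3]]=1
    m=(hsv[...,1]<100)&w
    print(n);ell(d,m,300,12000,[.009,.012])
    bm=(hsv[...,1]<60)&(hsv[...,2]>150)&w
    ell(d,bm,60,2000,[.017,.022])
E
```

```text
w1
(407.1777038574219, 115.8604736328125) (0.009, 607.5, 40.3, array([120.1, 121.1]), 'mec', 607.4, 40.4, 122.1) (0.012, 607.5, 41.1, array([119.2, 120.2]), 'mec', 607.4, 41.2, 121.2)
(408.6513671875, 117.09656524658203) (0.017, 608.2, 40.5, array([41.7, 43.5]), 'mec', 608.0, 40.5, 44.4) (0.022, 608.3, 41.9, array([41.1, 43. ]), 'mec', 608.1, 41.9, 43.8)
top0
(305.4450378417969, 172.86740112304688) (0.009, 606.1, 40.1, array([117.1, 119.8]), 'mec', 606.3, 40.2, 122.4) (0.012, 605.6, 40.0, array([116.9, 119.6]), 'mec', 605.8, 40.1, 122.1)
(305.15350341796875, 172.1060791015625) (0.017, 606.9, 40.8, array([42.1, 43.1]), 'mec', 606.4, 40.5, 46.5) (0.022, 606.1, 40.6, array([41.9, 43. ]), 'mec', 605.5, 40.4, 46.4)
```

```bash
python3 -m handwheel '[{"xyz":[2.4,2.1,-1.5],"angular":[-0.6,0,1.2]},{"xyz":[2.4,2.1,-2.5],"angular":[0,0,0]},{"xyz":[2.4,2.1,-2.5],"angular":[0,0,0]},{"xyz":[0,0,-3],"angular":[0,0,0]},{"xyz":[0,0,0],"angular":[0,0,0]}]' 7.5
```

```text
time: 2.28
position: [0.6175, 0.229, 0.1465]
tool_rot: [1.204, 1.215, -1.205]
ft_force: [-1.0, -1.1, -2.1]
grip_width: 0.862
```

```bash
python3 - <<'E'
from h import *
s=get_state();print(s['position'],R.from_rotvec(s['tool_rot']).as_matrix().round(3))
d=snap('wrist','w2.png')
E
```

```text
[0.6175111  0.22901262 0.14649233] [[-0.002  1.     0.007]
 [ 0.001  0.007 -1.   ]
 [-1.    -0.002 -0.001]]
```

View pics/w2.png

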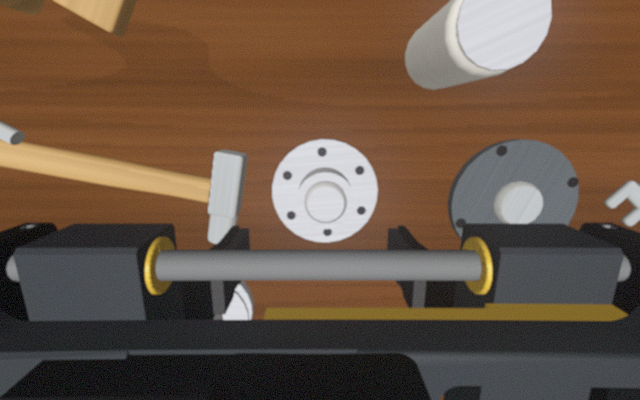

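```bash
python3 - <<'E'
from h import *
d=load('w2');im=d['pixels'];hsv=cv2.cvtColor(im,cv2.COLOR_BGR2HSV)
w=np.zeros((400,640),bool); w[130:246,265:385]=1
ell(d,(hsv[...,1]<60)&(hsv[...,2]>140)&w,3000,12000,[.016])
print(get_state()['position'])
E
```

```text
(324.3265380859375, 190.3976593017578) (0.016, 616.9, 223.9, array([100.5, 100.8]), 'mec', 616.9, 223.9, 101.8)
[0.61865455 0.22984926 0.14965557]
```

```bash
python3 -m handwheel '[{"xyz":[-0.2,-0.6,-3.5],"angular":[0,0,0]},{"xyz":[0,0,-3.5],"angular":[0,0,0]},{"xyz":[0,0,-3],"angular":[0,0,0]},{"xyz":[0,0,-1.5],"angular":[0,0,0]},{"xyz":[0,0,0],"angular":[0,0,0]}]'
```

```text
time: 2.75
position: [0.6217, 0.2216, 0.0434]
tool_rot: [1.219, 1.201, -1.192]
ft_force: [-0.9, -0.1, -0.6]
grip_width: 0.863
```

```bash
python3 -m handwheel '[{"xyz":[-0.5,0.2,-1.4],"angular":[0,0,0]},{"xyz":[0,0,0],"angular":[0,0,0]}]'
```

```text
time: 2.92
position: [0.6184, 0.2229, 0.0324]
tool_rot: [1.223, 1.197, -1.19]
ft_force: [-2.0, -1.0, -2.0]
grip_width: 0.866
```

```bash
cat >> h.py <<'E'
def st(xyz=None,yaw=0):
    """deviation of tool from pointing down with tool y (camera) at world angle yaw deg; returns needed turn"""
    s=get_state();M=R.from_rotvec(s['tool_rot']).as_matrix()
    a=np.radians(yaw);y=np.array([np.cos(a),np.sin(a),0]);x=np.array([0,0,-1.]);G=np.stack([x,y,np.cross(x,y)],1)
    print('t',round(s['time'],2),'pos',np.round(s['position'],4),'turn',np.degrees(R.from_matrix(G@M.T).as_rotvec()).round(2),'F',np.round(s['ft_force'],1),'T',np.round(s['torque'],2),'g',round(s['grip_width']*8.7,2))
    if xyz is not None: print('shift cm',((np.array(xyz)-s['position'])*100).round(2))
E
python3 -c "
from h import *
st([.6168,.2239,.0195])"
```

```text
t 2.92 pos [0.6184 0.2229 0.0324] turn [-0.29  1.25 -0.03] F [-2. -1. -2.] T [-0.02  0.11 -0.01] g 7.53
shift cm [-0.16  0.1  -1.29]
```

```bash
python3 -m handwheel '[{"xyz":[-0.2,0.1,-0.7],"angular":[-0.3,1.2,0]},{"xyz":[0,0,-0.6],"angular":[0,0,0]},{"xyz":[0,0,0],"angular":[0,0,0]}]'; python3 -c "
from h import *
st([.6168,.2239,.0195])"
```

```text
time: 3.17
position: [0.6192, 0.225, 0.0236]
tool_rot: [1.213, 1.205, -1.204]
ft_force: [0.4, 0.2, 0.3]
grip_width: 0.861
t 3.17 pos [0.6192 0.225  0.0236] turn [-0.06  0.38 -0.  ] F [0.4 0.2 0.3] T [-0.04  0.   -0.02] g 7.49
shift cm [-0.24 -0.11 -0.41]
```

```bash
python3 -m handwheel '[{"xyz":[-0.2,-0.1,-0.4],"angular":[0,0,0]},{"xyz":[0,0,0],"angular":[0,0,0]}]'; python3 -m handwheel '[{"xyz":[0,0,0],"angular":[0,0,0]},{"xyz":[0,0,0],"angular":[0,0,0]},{"xyz":[0,0,0],"angular":[0,0,0]},{"xyz":[0,0,0],"angular":[0,0,0]}]' 4 40; python3 -c "
from h import *
st([.6168,.2239,.0195])"
```

```text
time: 3.33
position: [0.618, 0.2247, 0.0204]
tool_rot: [1.214, 1.205, -1.202]
ft_force: [-0.3, -0.2, -0.8]
grip_width: 0.86
time: 3.67
position: [0.6184, 0.225, 0.0211]
tool_rot: [1.215, 1.204, -1.201]
ft_force: [-0.7, -0.4, -0.3]
grip_width: 0.642
t 3.67 pos [0.6184 0.225  0.0211] turn [-0.14  0.54 -0.03] F [-0.7 -0.4 -0.3] T [-0.04  0.03 -0.04] g 5.59
shift cm [-0.16 -0.11 -0.16]
```

```bash
python3 -m handwheel '[{"xyz":[0,0,0],"angular":[0,0,0]},{"xyz":[0,0,0],"angular":[0,0,0]},{"xyz":[0,0,0],"angular":[0,0,0]}]' ; python3 -c "
from h import *
st([.6168,.2239,.0195])"
```

```text
time: 3.92
position: [0.6184, 0.2247, 0.0212]
tool_rot: [1.215, 1.204, -1.201]
ft_force: [-0.2, -0.2, 0.1]
grip_width: 0.562
t 3.92 pos [0.6184 0.2247 0.0212] turn [-0.11  0.54 -0.02] F [-0.2 -0.2  0.1] T [-0.07  0.02  0.04] g 4.89
shift cm [-0.16 -0.08 -0.17]
```

```bash
python3 -m handwheel '[{"xyz":[0,0,1],"angular":[0,0,0]},{"xyz":[0,0,1.5],"angular":[0,0,0]},{"xyz":[0,0,2],"angular":[0,0,0]},{"xyz":[0,0,1],"angular":[0,0,0]},{"xyz":[0,0,0],"angular":[0,0,0]}]' ; python3 -c "
from h import *
st([.609,.041,.072])
snap('wrist','w3.png')"
```

```text
time: 4.33
position: [0.6157, 0.2238, 0.0783]
tool_rot: [1.211, 1.207, -1.206]
ft_force: [-0.0, 0.3, -3.4]
grip_width: 0.564
t 4.33 pos [0.6157 0.2238 0.0783] turn [-0.03  0.21 -0.05] F [-0.   0.3 -3.4] T [ 0.05 -0.02  0.  ] g 4.91
shift cm [ -0.67 -18.28  -0.63]
```

View pics/w3.png

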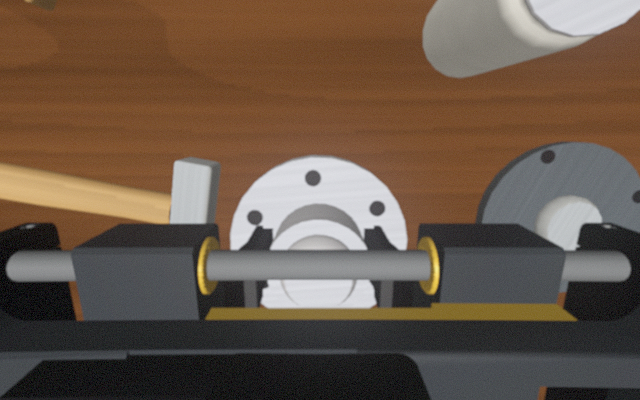

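```bash
python3 -m handwheel '[{"xyz":[-0.2,-3.5,0],"angular":[0,0,0]},{"xyz":[-0.2,-4,0],"angular":[0,0,0]},{"xyz":[-0.2,-4,0],"angular":[0,0,0]},{"xyz":[-0.1,-4,0],"angular":[0,0,0]},{"xyz":[0,-2.5,0],"angular":[0,0,0]}]' ; python3 -m handwheel '[{"xyz":[0,0,0],"angular":[0,0,0]}]'; python3 -c "
from h import *
st([.609,.041,.04])
snap('wrist','w4.png')"
```

```text
time: 4.8
position: [0.603, 0.0511, 0.0767]
tool_rot: [1.202, 1.224, -1.188]
ft_force: [0.5, -0.7, -3.1]
grip_width: 0.564
time: 4.88
position: [0.6028, 0.042, 0.0753]
tool_rot: [1.203, 1.217, -1.199]
ft_force: [0.4, -1.2, -3.4]
grip_width: 0.566
t 4.88 pos [0.6028 0.042  0.0753] turn [-0.21 -0.   -0.66] F [ 0.4 -1.2 -3.4] T [-0.1   0.01  0.01] g 4.92
shift cm [ 0.62 -0.1  -3.53]
```

View pics/w4.png

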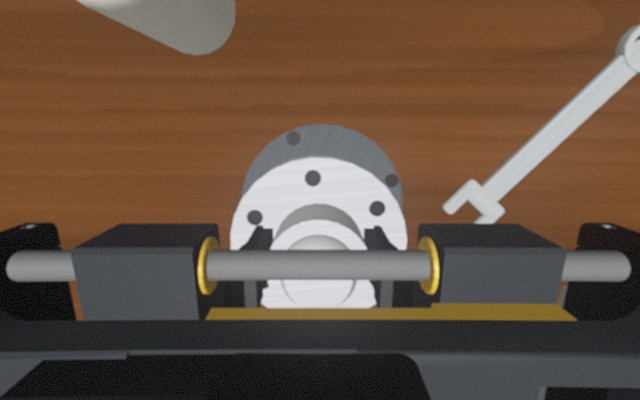

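```bash
cat >> h.py <<'E'
from scipy.optimize import least_squares
def arc(d,mask,rows,cols,z,r):
    """topmost mask pixel per column -> circle centre of known radius at height z"""
    P=[]
    for u in range(*cols):
        v=np.flatnonzero(mask[rows[0]:rows[1],u])
        if len(v): P.append(onz(d,(u,rows[0]+v[0]-.5),z)[:2])
    P=np.array(P)
    f=lambda c:np.hypot(*(P-c[:2]).T)-r
    q=least_squares(f,P.mean(0)-[.05,0],loss='soft_l1',f_scale=.001)
    return q.x.round(4),round(float(np.median(abs(q.fun))),5)
E
python3 - <<'E'
from h import *
d=load('w4');im=d['pixels'];hsv=cv2.cvtColor(im,cv2.COLOR_BGR2HSV)
br=(hsv[...,1]<60)&(hsv[...,2]>150)
dk=(hsv[...,1]<90)
print('hub',arc(d,br,(130,230),(235,405),.071,.050))
print('fix',arc(d,dk,(110,230),(255,395),.012,.060))
E
```

```text
hub (array([0.6016, 0.0428]), 0.00014)
fix (array([0.6075, 0.0404]), 0.00016)
```

```bash
python3 -m handwheel '[{"xyz":[0.6,-0.2,-0.5],"angular":[-0.2,0,-0.6]},{"xyz":[0,0,-1],"angular":[0,0,0]},{"xyz":[0,0,-1],"angular":[0,0,0]},{"xyz":[0,0,0],"angular":[0,0,0]}]' ; python3 -c "
from h import *
st([.6088,.0396,.033])
d=snap('wrist','w5.png')
im=d['pixels'];hsv=cv2.cvtColor(im,cv2.COLOR_BGR2HSV)
br=(hsv[...,1]<60)&(hsv[...,2]>150)
dk=(hsv[...,1]<90)
z=get_state()['position'][2]-.0205+.016
print('hub',arc(d,br,(130,230),(235,405),z,.050))
print('fix',arc(d,dk,(90,230),(255,395),.012,.060))
"
```

```text
time: 5.27
position: [0.6084, 0.046, 0.047]
tool_rot: [1.209, 1.215, -1.205]
ft_force: [-0.2, 0.1, -3.5]
grip_width: 0.568
t 5.27 pos [0.6084 0.046  0.047 ] turn [-0.25 -0.05 -0.23] F [-0.2  0.1 -3.5] T [-0.02  0.08  0.04] g 4.94
shift cm [ 0.04 -0.64 -1.4 ]
hub (array([0.6073, 0.0468]), 0.00013)
fix (array([0.6077, 0.0405]), 0.00021)
```

```bash
python3 -m handwheel '[{"xyz":[0,-0.65,0],"angular":[-0.2,0,-0.2]},{"xyz":[0,0,0],"angular":[0,0,0]},{"xyz":[0,0,0],"angular":[0,0,0]}]' ; python3 -c "
from h import *
st([.6088,.0396,.033])"
```

```text
time: 5.57
position: [0.608, 0.0435, 0.0471]
tool_rot: [1.206, 1.216, -1.204]
ft_force: [1.1, 1.0, -3.4]
grip_width: 0.569
t 5.57 pos [0.608  0.0435 0.0471] turn [-0.18 -0.1  -0.36] F [ 1.1  1.  -3.4] T [ 0.09  0.03 -0.01] g 4.95
shift cm [ 0.08 -0.39 -1.41]
```

```bash
python3 -m handwheel '[{"xyz":[0.1,-0.5,0],"angular":[-0.2,0,-0.2]},{"xyz":[0,-0.1,0],"angular":[0,0,0]}]' ; python3 -c "
from h import *
st([.6086,.0396,.033])"
```

```text
time: 5.73
position: [0.6094, 0.0379, 0.0477]
tool_rot: [1.206, 1.211, -1.207]
ft_force: [1.0, -0.3, -3.6]
grip_width: 0.564
t 5.73 pos [0.6094 0.0379 0.0477] turn [ 0.04 -0.04 -0.22] F [ 1.  -0.3 -3.6] T [-0.01  0.01  0.03] g 4.91
shift cm [-0.08  0.17 -1.47]
```

Within the capture range; going down on the taper.

```bash
python3 -m handwheel '[{"xyz":[-0.1,0.15,-0.4],"angular":[0,0,0]},{"xyz":[0,0,-0.6],"angular":[0,0,0]},{"xyz":[0,0,-0.4],"angular":[0,0,0]}]' ; python3 -c "
from h import *
st([.6086,.0396,.033])"
```

```text
time: 5.98
position: [0.6097, 0.0387, 0.0344]
tool_rot: [1.208, 1.207, -1.206]
ft_force: [0.0, -0.2, -3.9]
grip_width: 0.568
t 5.98 pos [0.6097 0.0387 0.0344] turn [ 0.07  0.16 -0.14] F [ 0.  -0.2 -3.9] T [-0.01  0.03 -0.  ] g 4.94
shift cm [-0.11  0.09 -0.14]
```

Nearly seated with no resistance; press slightly.

```bash
python3 -m handwheel '[{"xyz":[0,0,-0.3],"angular":[0,0,0]},{"xyz":[0,0,-0.2],"angular":[0,0,0]},{"xyz":[0,0,0],"angular":[0,0,0]}]' ; python3 -c "
from h import *
st([.6086,.0396,.033])"
```

```text
time: 6.23
position: [0.6099, 0.0388, 0.0337]
tool_rot: [1.206, 1.206, -1.208]
ft_force: [-0.5, -0.1, -3.7]
grip_width: 0.564
t 6.23 pos [0.6099 0.0388 0.0337] turn [ 0.23  0.11 -0.12] F [-0.5 -0.1 -3.7] T [ 0.07  0.01 -0.04] g 4.9
shift cm [-0.13  0.08 -0.07]
```

```bash
python3 -m handwheel '[{"xyz":[0,0,-0.4],"angular":[0,0,0]},{"xyz":[0,0,-0.4],"angular":[0,0,0]}]' ; python3 -c "
from h import *
st([.6086,.0396,.033])"
```

```text
time: 6.4
position: [0.6103, 0.0389, 0.0326]
tool_rot: [1.203, 1.203, -1.211]
ft_force: [-15.6, -2.9, 36.3]
grip_width: 0.563
t 6.4 pos [0.6103 0.0389 0.0326] turn [ 0.45  0.06 -0.06] F [-15.6  -2.9  36.3] T [-0.3   3.47 -0.1 ] g 4.9
shift cm [-0.17  0.07  0.04]
```

```bash
python3 -m handwheel '[{"xyz":[0,0,0.1],"angular":[0,0,0]},{"xyz":[0,0,0],"angular":[0,0,0]},{"xyz":[0,0,0],"angular":[0,0,0]},{"xyz":[0,0,0],"angular":[0,0,0]},{"xyz":[0,0,0],"angular":[0,0,0]}]' 7.5 ; python3 -c "
from h import *
st([.6086,.0396,.033])"
```

```text
time: 6.82
position: [0.6127, 0.0397, 0.0357]
tool_rot: [1.206, 1.199, -1.207]
ft_force: [-0.1, 0.6, -1.0]
grip_width: 0.823
t 6.82 pos [0.6127 0.0397 0.0357] turn [ 0.44  0.38 -0.08] F [-0.1  0.6 -1. ] T [ 0.06 -0.01  0.02] g 7.16
shift cm [-0.41 -0.01 -0.27]
```

```bash
python3 -m handwheel '[{"xyz":[0,0,2.5],"angular":[0,0,0]},{"xyz":[0,0,4],"angular":[0,0,0]},{"xyz":[-1,0,4],"angular":[0,0,0]},{"xyz":[-2,3,2],"angular":[0,0,0]},{"xyz":[-2,3.5,0],"angular":[0,0,0]}]' ; python3 -c "
from h import *
st([.445,.33,.18])
d=snap('wrist','w6.png')"
```

```text
time: 7.23
position: [0.5619, 0.0957, 0.1587]
tool_rot: [1.213, 1.198, -1.225]
ft_force: [0.5, 2.5, -0.2]
grip_width: 0.859
t 7.23 pos [0.5619 0.0957 0.1587] turn [ 0.43 -0.1   0.81] F [ 0.5  2.5 -0.2] T [ 0.18 -0.    0.02] g 7.48
shift cm [-11.69  23.43   2.13]
```

View pics/w6.png

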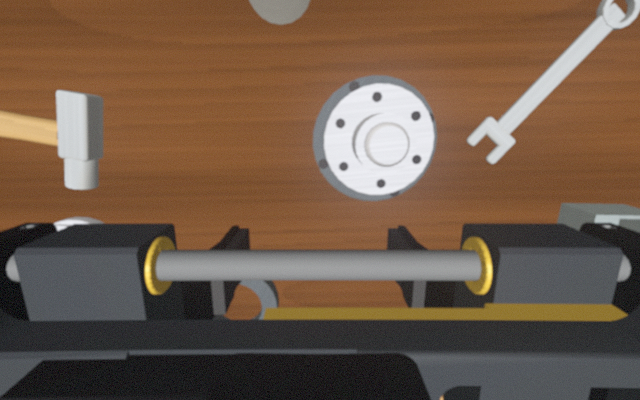

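```bash
python3 -c "
from h import *
d=load('w6');hsv=cv2.cvtColor(d['pixels'],cv2.COLOR_BGR2HSV)
w=np.zeros((400,640),bool); w[60:210,300:450]=1
ell(d,(hsv[...,1]<60)&(hsv[...,2]>150)&w,3000,20000,[.028,.031])
ell(d,(hsv[...,1]<100)&w,3000,20000,[.012])
"; python3 -m handwheel '[{"xyz":[-2,4,0.4],"angular":[0.4,0,0.8]},{"xyz":[-2,4,0.4],"angular":[0,0,0]},{"xyz":[-2,4,0.4],"angular":[0,0,0]},{"xyz":[-2,4,0.4],"angular":[0,0,0]},{"xyz":[-2,4,0.4],"angular":[0,0,0]}]';python3 -m handwheel '[{"xyz":[-2,3,0.4],"angular":[0,0,0]},{"xyz":[0,0,0],"angular":[0,0,0]}]';  python3 -c "
from h import *
st([.445,.33,.18])
d=snap('wrist','w7.png')"
```

```text
(378.4730224609375, 138.74795532226562) (0.028, 608.4, 39.9, array([100.8, 101. ]), 'mec', 608.3, 39.9, 102.3) (0.031, 608.6, 40.4, array([ 99.7, 100. ]), 'mec', 608.5, 40.4, 101.2)
(374.631591796875, 137.83839416503906) (0.012, 607.4, 40.5, array([119.9, 120.5]), 'mec', 606.6, 39.8, 123.4)
time: 7.7
position: [0.4656, 0.2817, 0.1738]
tool_rot: [1.207, 1.21, -1.214]
ft_force: [1.0, 0.8, -0.7]
grip_width: 0.865
time: 7.87
position: [0.4382, 0.3222, 0.1785]
tool_rot: [1.201, 1.221, -1.202]
ft_force: [-0.8, 1.6, 0.5]
grip_width: 0.86
t 7.87 pos [0.4382 0.3222 0.1785] turn [-0.21 -0.28 -0.69] F [-0.8  1.6  0.5] T [0.08 0.11 0.02] g 7.48
shift cm [0.68 0.78 0.15]
```

View pics/w7.png

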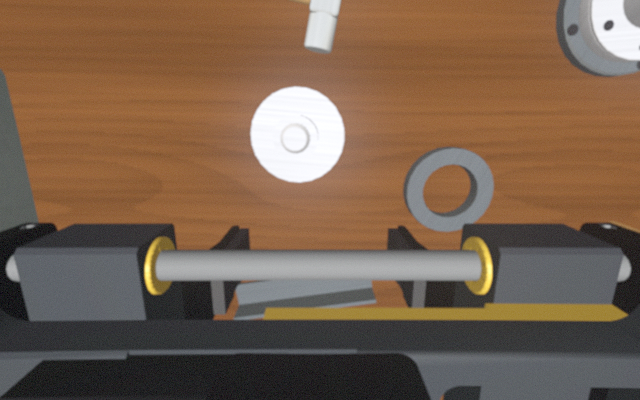

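Hub sits centred on the fixture; pulley at (298,134).

```bash
python3 -c "
from h import *
d=load('w7');hsv=cv2.cvtColor(d['pixels'],cv2.COLOR_BGR2HSV)
w=np.zeros((400,640),bool); w[70:200,235:360]=1
ell(d,(hsv[...,1]<60)&(hsv[...,2]>150)&w,2000,20000,[.029])
st([.486,.342,.09])
"
```

```text
(297.13311767578125, 134.03343200683594) (0.029, 488.5, 344.2, array([91.2, 91.4]), 'mec', 488.3, 344.2, 92.7)
t 7.92 pos [0.4405 0.3191 0.1779] turn [-0.07 -0.24 -0.54] F [ 0.5 -0.9 -0.1] T [-0.03  0.05 -0.01] g 7.49
shift cm [ 4.55  2.29 -8.79]
```

```bash
python3 -m handwheel '[{"xyz":[2.4,1.2,-1.5],"angular":[0,0,-0.5]},{"xyz":[2.3,1.3,-2.5],"angular":[0,0,0]},{"xyz":[0,0,-3],"angular":[0,0,0]},{"xyz":[0,0,-2],"angular":[0,0,0]},{"xyz":[0,0,0],"angular":[0,0,0]}]' 6.5;  python3 -c "
from h import *
st([.4878,.3437,.033])"
```

```text
time: 8.33
position: [0.4934, 0.3414, 0.0832]
tool_rot: [1.209, 1.205, -1.211]
ft_force: [-0.5, -1.0, -0.2]
grip_width: 0.752
t 8.33 pos [0.4934 0.3414 0.0832] turn [0.16 0.09 0.09] F [-0.5 -1.  -0.2] T [-0.04  0.06  0.03] g 6.55
shift cm [-0.56  0.23 -5.02]
```

```bash
python3 -m handwheel '[{"xyz":[-0.6,0.2,-1.5],"angular":[0,0,0]},{"xyz":[0,0,-1.5],"angular":[0,0,0]},{"xyz":[0,0,-1],"angular":[0,0,0]},{"xyz":[0,0,0],"angular":[0,0,0]}]';  python3 -c "
from h import *
st([.4878,.3437,.033])"
```

```text
time: 8.67
position: [0.4899, 0.3391, 0.0404]
tool_rot: [1.21, 1.202, -1.216]
ft_force: [-0.9, -0.3, 0.2]
grip_width: 0.746
t 8.67 pos [0.4899 0.3391 0.0404] turn [0.31 0.01 0.36] F [-0.9 -0.3  0.2] T [ 0.02  0.09 -0.  ] g 6.49
shift cm [-0.21  0.46 -0.74]
```

```bash
python3 -m handwheel '[{"xyz":[-0.3,0.5,-0.5],"angular":[0.3,0,0.3]},{"xyz":[0,0.2,-0.4],"angular":[0,0,0]},{"xyz":[0,0,0],"angular":[0,0,0]}]';  python3 -c "
from h import *
st([.4878,.3437,.033])"
```

```text
time: 8.92
position: [0.4887, 0.3462, 0.0322]
tool_rot: [1.213, 1.207, -1.209]
ft_force: [0.1, 0.9, 0.2]
grip_width: 0.744
t 8.92 pos [0.4887 0.3462 0.0322] turn [-0.05  0.16  0.14] F [0.1 0.9 0.2] T [-0.01 -0.02  0.  ] g 6.47
shift cm [-0.09 -0.25  0.08]
```

```bash
python3 -m handwheel '[{"xyz":[-0.1,-0.25,0.1],"angular":[0,0,0]},{"xyz":[0,0,0],"angular":[0,0,0]},{"xyz":[0,0,0],"angular":[0,0,0]},{"xyz":[0,0,0],"angular":[0,0,0]},{"xyz":[0,0,0],"angular":[0,0,0]}]' 3 40; python3 -m handwheel '[{"xyz":[0,0,0],"angular":[0,0,0]},{"xyz":[0,0,0],"angular":[0,0,0]},{"xyz":[0,0,0],"angular":[0,0,0]}]';  python3 -c "
from h import *
st([.4878,.3437,.033])"
```

```text
time: 9.33
position: [0.4888, 0.3445, 0.0358]
tool_rot: [1.215, 1.205, -1.205]
ft_force: [1.0, 1.6, -2.4]
grip_width: 0.456
time: 9.58
position: [0.4889, 0.3445, 0.0358]
tool_rot: [1.215, 1.205, -1.205]
ft_force: [0.3, 0.2, -1.3]
grip_width: 0.448
t 9.58 pos [0.4889 0.3445 0.0358] turn [-0.14  0.38  0.11] F [ 0.3  0.2 -1.3] T [ 0.04 -0.01 -0.  ] g 3.89
shift cm [-0.11 -0.08 -0.28]
```

```bash
python3 -m handwheel '[{"xyz":[0,0,1],"angular":[0,0,0]},{"xyz":[0,0,2],"angular":[0,0,0]},{"xyz":[0,0,3],"angular":[0,0,0]},{"xyz":[0,0,3],"angular":[0,0,0]},{"xyz":[0,0,0.5],"angular":[0,0,0]}]';  python3 -c "
from h import *
st([.609,.041,.13])
d=snap('wrist','w8.png')"
```

```text
time: 10.0
position: [0.4833, 0.3405, 0.1293]
tool_rot: [1.203, 1.21, -1.217]
ft_force: [0.2, 1.8, -4.4]
grip_width: 0.452
t 10.0 pos [0.4833 0.3405 0.1293] turn [ 0.27 -0.38  0.03] F [ 0.2  1.8 -4.4] T [ 0.24 -0.17  0.  ] g 3.93
shift cm [ 12.57 -29.95   0.07]
```

View pics/w8.png

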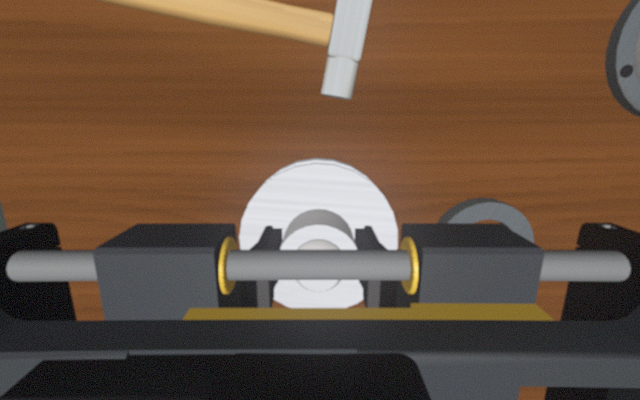

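```bash
python3 -m handwheel '[{"xyz":[1.4,-3.2,0.2],"angular":[0,0,0]},{"xyz":[1.6,-3.8,0],"angular":[0,0,0]},{"xyz":[1.6,-3.8,0],"angular":[0,0,0]},{"xyz":[1.6,-3.8,0],"angular":[0,0,0]},{"xyz":[1.6,-3.8,0],"angular":[0,0,0]}]';python3 -m handwheel '[{"xyz":[1.5,-3.6,0],"angular":[0,0,0]},{"xyz":[1.3,-3,0],"angular":[0,0,0]},{"xyz":[0.7,-1.5,0],"angular":[0,0,0]},{"xyz":[0,0,0],"angular":[0,0,0]}]';  python3 -c "
from h import *
st([.609,.041,.13])"
```

```text
time: 10.47
position: [0.5509, 0.1634, 0.1255]
tool_rot: [1.184, 1.234, -1.201]
ft_force: [0.2, -0.0, -5.2]
grip_width: 0.45
time: 10.8
position: [0.5862, 0.0615, 0.1165]
tool_rot: [1.185, 1.226, -1.225]
ft_force: [0.9, -0.6, -5.0]
grip_width: 0.448
t 10.8 pos [0.5862 0.0615 0.1165] turn [ 0.44 -1.44 -0.52] F [ 0.9 -0.6 -5. ] T [-0.02 -0.02  0.  ] g 3.89
shift cm [ 2.28 -2.05  1.35]
```

```bash
python3 -m handwheel '[{"xyz":[1.0,-1,0.8],"angular":[0.4,-1.4,-0.5]},{"xyz":[1.2,-1,0.2],"angular":[0,0,0]},{"xyz":[0,0,0],"angular":[0,0,0]},{"xyz":[0,0,0],"angular":[0,0,0]}]';  python3 -c "
from h import *
st([.609,.041,.12])
d=snap('wrist','w9.png')"
```

```text
time: 11.13
position: [0.6035, 0.0387, 0.1184]
tool_rot: [1.206, 1.218, -1.221]
ft_force: [-0.1, 0.9, -4.9]
grip_width: 0.451
t 11.13 pos [0.6035 0.0387 0.1184] turn [-0.03 -0.77  0.2 ] F [-0.1  0.9 -4.9] T [0.12 0.06 0.02] g 3.92
shift cm [0.55 0.23 0.16]
```

View pics/w9.png

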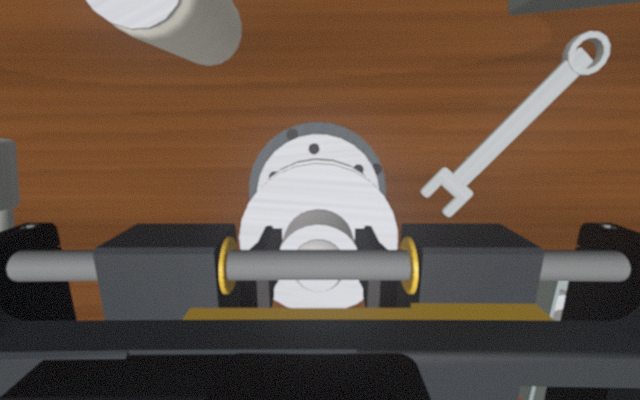

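```bash
python3 - <<'E'
from h import *
d=load('w8');hsv=cv2.cvtColor(d['pixels'],cv2.COLOR_BGR2HSV)
br=(hsv[...,1]<60)&(hsv[...,2]>165)
c=arc(d,br,(120,230),(245,395),.1293-.0358+.029,.045);print('pulley w8',c,'offset',c[0]-[.4833,.3405])
d=load('w9');hsv=cv2.cvtColor(d['pixels'],cv2.COLOR_BGR2HSV)
dk=(hsv[...,1]<90)
print('fix',arc(d,dk,(90,230),(255,385),.012,.060))
E
```

```text
pulley w8 (array([0.4849, 0.3411]), 0.00047) offset [0.0016 0.0006]
fix (array([0.6077, 0.0403]), 0.00019)
```

```bash
python3 -m handwheel '[{"xyz":[0.4,0.2,0],"angular":[0,-0.8,0.2]},{"xyz":[0,0,0],"angular":[0,0,0]},{"xyz":[0,0,0],"angular":[0,0,0]}]';  python3 -c "
from h import *
st([.6075,.0403,.11])
d=snap('wrist','w10.png')
hsv=cv2.cvtColor(d['pixels'],cv2.COLOR_BGR2HSV)
z=get_state()['position'][2]
br=(hsv[...,1]<60)&(hsv[...,2]>150)
w=br.copy(); w[:,268:376]=0
print(arc(d,br,(170,230),(238,258),z-.0068,.045),arc(d,w,(165,230),(238,400),z-.0068,.045))
cv2.imwrite('pics/w10c.png',cv2.resize(d['pixels'][100:320,200:440],None,fx=3,fy=3)[:600])
"
```

```text
time: 11.43
position: [0.605, 0.044, 0.116]
tool_rot: [1.205, 1.214, -1.207]
ft_force: [-0.1, -0.2, -4.2]
grip_width: 0.454
t 11.43 pos [0.605 0.044 0.116] turn [-0.07 -0.14 -0.29] F [-0.1 -0.2 -4.2] T [ 0.03 -0.01  0.03] g 3.95
shift cm [ 0.25 -0.37 -0.6 ]
(array([0.6049, 0.0449]), 0.00012) (array([0.6078, 0.0434]), 0.00086)
```

View pics/w10c.png

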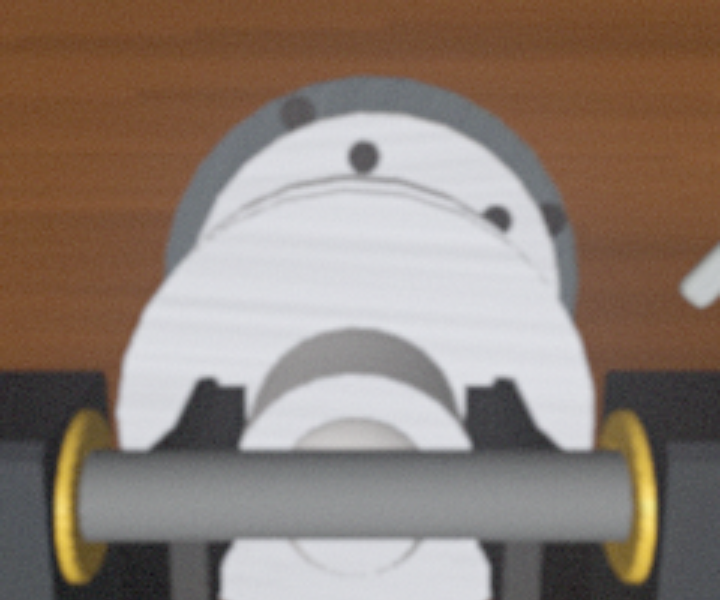

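```bash
python3 -m handwheel '[{"xyz":[0.25,-0.4,-0.2],"angular":[0,0,-0.3]},{"xyz":[0,-0.1,-0.2],"angular":[0,0,0]},{"xyz":[0,0,0],"angular":[0,0,0]}]';  python3 -c "
from h import *
st([.6075,.0403,.11])"
```

```text
time: 11.73
position: [0.6073, 0.0405, 0.112]
tool_rot: [1.208, 1.213, -1.208]
ft_force: [-0.1, 1.3, -3.9]
grip_width: 0.451
t 11.73 pos [0.6073 0.0405 0.112 ] turn [-0.08 -0.12 -0.13] F [-0.1  1.3 -3.9] T [ 0.04  0.04 -0.01] g 3.92
shift cm [ 0.02 -0.02 -0.2 ]
```

```bash
python3 -m handwheel '[{"xyz":[0,0,-0.6],"angular":[0,0,0]},{"xyz":[0,0,-0.6],"angular":[0,0,0]},{"xyz":[0,0,-0.3],"angular":[0,0,0]}]';  python3 -c "
from h import *
st([.6075,.0403,.0938])"
```

```text
time: 11.98
position: [0.6081, 0.0401, 0.0965]
tool_rot: [1.209, 1.211, -1.208]
ft_force: [-0.4, 0.2, -4.7]
grip_width: 0.45
t 11.98 pos [0.6081 0.0401 0.0965] turn [-0.07 -0.01 -0.08] F [-0.4  0.2 -4.7] T [-0.09 -0.07 -0.01] g 3.91
shift cm [-0.06  0.02 -0.27]
```

```bash
python3 -m handwheel '[{"xyz":[0,0,-0.4],"angular":[0,0,0]},{"xyz":[0,0,-0.4],"angular":[0,0,0]}]';  python3 -c "
from h import *
st([.6075,.0403,.0938])"
```

```text
time: 12.15
position: [0.6083, 0.0401, 0.0934]
tool_rot: [1.207, 1.209, -1.21]
ft_force: [-14.8, -3.9, 39.7]
grip_width: 0.455
t 12.15 pos [0.6083 0.0401 0.0934] turn [ 0.08 -0.05 -0.04] F [-14.8  -3.9  39.7] T [-0.6   3.58  0.05] g 3.95
shift cm [-0.08  0.02  0.04]
```

Contact at the expected height (0.0934 vs 0.0938 m) with 40 N: seated. Release and rise.

```bash
python3 -m handwheel '[{"xyz":[0,0,0.1],"angular":[0,0,0]},{"xyz":[0,0,0],"angular":[0,0,0]},{"xyz":[0,0,0],"angular":[0,0,0]},{"xyz":[0,0,0],"angular":[0,0,0]},{"xyz":[0,0,0],"angular":[0,0,0]}]' 6.5;  python3 -m handwheel '[{"xyz":[0,0,2],"angular":[0,0,0]},{"xyz":[0,0,4],"angular":[0,0,0]},{"xyz":[-1,-1,3.5],"angular":[0,0,0]},{"xyz":[-2,-3,1],"angular":[0,0,0]},{"xyz":[-2,-3,0],"angular":[0,0,0]}]'; python3 -c "
from h import *
st([.6075,.0403,.0938])
snap('wrist','w11.png')"
```

```text
time: 12.57
position: [0.6118, 0.0412, 0.0988]
tool_rot: [1.211, 1.203, -1.204]
ft_force: [-0.0, -0.9, 0.5]
grip_width: 0.713
time: 12.98
position: [0.5603, -0.0212, 0.2038]
tool_rot: [1.204, 1.22, -1.192]
ft_force: [1.0, -0.7, -0.6]
grip_width: 0.746
t 12.98 pos [ 0.5603 -0.0212  0.2038] turn [-0.41  0.17 -0.89] F [ 1.  -0.7 -0.6] T [-0.09 -0.06 -0.03] g 6.49
shift cm [  4.72   6.15 -11.  ]
```

View pics/w11.png

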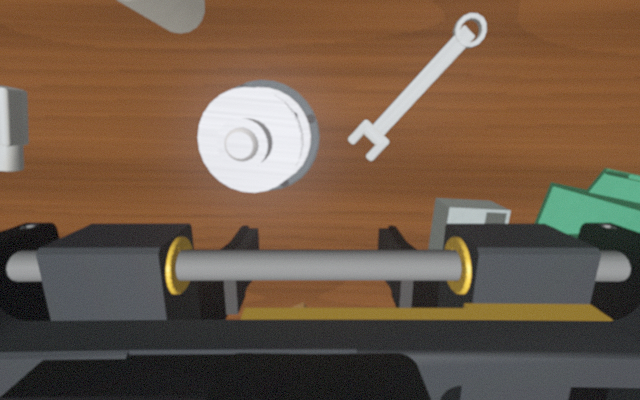

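```bash
python3 -c "
from h import *
d=load('w11');hsv=cv2.cvtColor(d['pixels'],cv2.COLOR_BGR2HSV)
br=(hsv[...,1]<60)&(hsv[...,2]>185)
w=np.zeros((400,640),bool); w[70:200,190:312]=1
ell(d,br&w,3000,20000,[.087,.090])
"
```

```text
(253.35281372070312, 138.0919647216797) (0.087, 609.0, 37.2, array([89.3, 98.5]), 'mec', 609.3, 36.9, 98.6) (0.09, 609.2, 36.6, array([88.3, 97.4]), 'mec', 609.5, 36.2, 97.6)
```

```bash
python3 -c "
from h import *
s=get_state();print(s['joint_positions']);st([.47,-.25,.2])"
```

```text
[ 0.75943221  0.22461717 -0.85571827  1.68631463  0.17391337  1.31169464
 -1.69286402]
t 13.03 pos [ 0.5569 -0.0297  0.203 ] turn [-0.05 -0.08 -0.39] F [-2.1 -4.3 -1. ] T [-0.32  0.2   0.01] g 6.52
shift cm [ -8.69 -22.03  -0.3 ]
```

```bash
python3 -m handwheel '[{"xyz":[-0.7,-1.8,0],"angular":[0,0,7]},{"xyz":[-0.7,-1.8,0],"angular":[0,0,7]},{"xyz":[-0.7,-1.8,0],"angular":[0,0,7]},{"xyz":[-0.7,-1.8,0],"angular":[0,0,7]},{"xyz":[-0.7,-1.8,0],"angular":[0,0,7]}]' 4.5;  python3 -m handwheel '[{"xyz":[-0.7,-1.8,0],"angular":[0,0,7]},{"xyz":[-0.7,-1.8,0],"angular":[0,0,7]},{"xyz":[-0.7,-1.8,0],"angular":[0,0,7]},{"xyz":[-0.7,-1.8,0],"angular":[0,0,7]},{"xyz":[-0.7,-1.8,0],"angular":[0,0,7]}]'; python3 -c "
from h import *
st([.47,-.25,.2],90)"
```

```text
time: 13.45
position: [0.5199, -0.1227, 0.2031]
tool_rot: [0.731, 1.443, -0.732]
ft_force: [0.7, 0.0, -0.2]
grip_width: 0.532
time: 13.87
position: [0.4823, -0.217, 0.2012]
tool_rot: [0.245, 1.557, -0.246]
ft_force: [0.0, 0.0, -0.8]
grip_width: 0.515
t 13.87 pos [ 0.4823 -0.217   0.2012] turn [ 0.04 -0.   17.92] F [ 0.   0.  -0.8] T [-0.03 -0.07 -0.02] g 4.48
shift cm [-1.23 -3.3  -0.12]
```

```bash
python3 -m handwheel '[{"xyz":[-0.6,-1.5,0],"angular":[0,0,6]},{"xyz":[-0.5,-1.2,0],"angular":[0,0,6]},{"xyz":[0,-0.5,0],"angular":[0,0,6]},{"xyz":[0,0,0],"angular":[0,0,0]},{"xyz":[0,0,0],"angular":[0,0,0]}]'; python3 -c "
from h import *
st([.47,-.25,.2],90);snap('wrist','w12.png')"
```

```text
time: 14.28
position: [0.4672, -0.2565, 0.1987]
tool_rot: [-0.007, 1.574, 0.006]
ft_force: [-0.4, 0.4, 0.2]
grip_width: 0.513
t 14.28 pos [ 0.4672 -0.2565  0.1987] turn [ 0.04 -0.17 -0.48] F [-0.4  0.4  0.2] T [-0.01 -0.06 -0.06] g 4.46
shift cm [0.28 0.65 0.13]
```

View pics/w12.png

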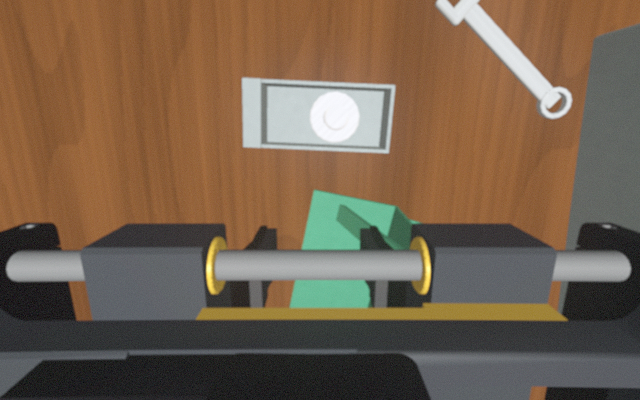

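```bash
python3 -c "
from h import *
d=load('w12')
cv2.imwrite('pics/w12c.png',cv2.resize(d['pixels'][65:170,230:410],None,fx=4.4,fy=4.4,interpolation=cv2.INTER_CUBIC))
hsv=cv2.cvtColor(d['pixels'],cv2.COLOR_BGR2HSV)
w=np.zeros((400,640),bool); w[88:148,300:372]=1
for t in (195,210,225):ell(d,(hsv[...,2]>t)&w,800,20000,[.017])
w=np.zeros((400,640),np.uint8); w[65:170,230:410]=1
m=((hsv[...,1]<90)&(w>0)).astype(np.uint8)
c=max(cv2.findContours(m,0,1)[0],key=cv2.contourArea)
b=cv2.boxPoints(cv2.minAreaRect(c));print(b.round(1).tolist());print([onz(d,p,.0425)[:2].round(4).tolist() for p in b])
"
```

```text
(335.425537109375, 116.7044677734375) (0.017, 485.6, -188.4, array([62.6, 90.2]), 'mec', 486.4, -188.1, 94.9)
(336.09466552734375, 120.52510070800781) (0.017, 486.4, -192.2, array([58.8, 76. ]), 'mec', 487.2, -197.7, 82.3)
(334.3359680175781, 116.3980941772461) (0.017, 484.4, -187.9, array([50.6, 51.2]), 'mec', 484.4, -188.0, 52.1)
[[237.8000030517578, 147.39999389648438], [241.10000610351562, 76.19999694824219], [395.6000061035156, 83.19999694824219], [392.29998779296875, 154.39999389648438]]
[[0.3879, -0.2181], [0.3946, -0.1518], [0.5403, -0.1567], [0.5419, -0.2236]]
```

View pics/w12c.png

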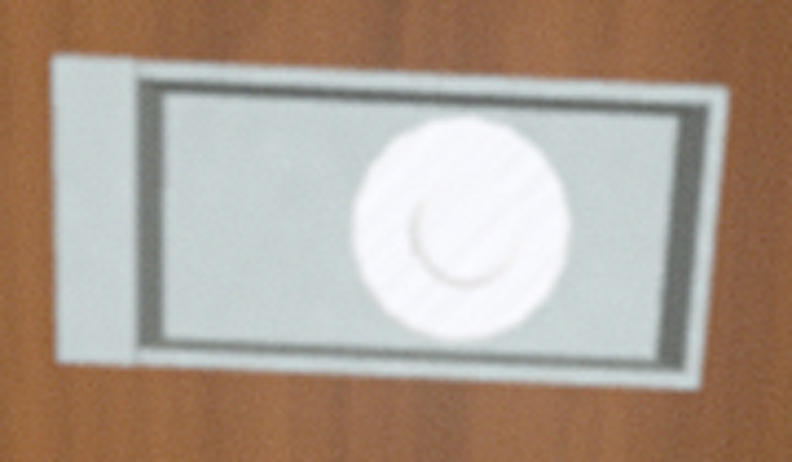

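```bash
python3 -c "
from h import *
d=load('w12');f=lambda u,v:(230+u/4.4-.4,65+v/4.4-.4)
P=[onz(d,f(*p),z)[:2] for p,z in [((52,55),.045),((57,362),.045),((728,87),.042),((700,388),.042)]]
print(np.round(P,4).tolist())
lip=(P[0]+P[1])/2;far=(P[2]+P[3])/2;v=lip-far;L=np.linalg.norm(v);print('L',L,'yaw',np.degrees(np.arctan2(v[1],v[0])),'origin',far+v/L*.065, np.degrees([np.arctan2(*(P[0]-P[1])),np.arctan2(*(P[2]-P[3]))]))
st([.4844,-.188,.1],90)"
```

```text
[[0.3955, -0.1529], [0.3932, -0.2174], [0.54, -0.1577], [0.5383, -0.2221]]
L 0.14486370241864044 yaw 178.1254154017217 origin [ 0.47416501 -0.1877417 ] [2.02384594 1.53124652]
t 14.33 pos [ 0.4673 -0.2563  0.1986] turn [ 0.05 -0.18 -0.51] F [-0.7 -0.3 -1. ] T [ 0.02 -0.09  0.01] g 4.49
shift cm [ 1.71  6.83 -9.86]
```

```bash
python3 -m handwheel '[{"xyz":[0.6,2.3,-2],"angular":[0,0,-0.5]},{"xyz":[0.6,2.3,-3],"angular":[0,0,0]},{"xyz":[0.5,2.3,-3],"angular":[0,0,0]},{"xyz":[0,0,-2],"angular":[0,0,0]},{"xyz":[0,0,0],"angular":[0,0,0]}]' 4.2; python3 -c "
from h import *
st([.4844,-.188,.0225],90)"
```

```text
time: 14.75
position: [0.4869, -0.1828, 0.0973]
tool_rot: [0.006, 1.568, -0.013]
ft_force: [-0.2, -0.4, -0.3]
grip_width: 0.485
t 14.75 pos [ 0.4869 -0.1828  0.0973] turn [0.24 0.17 0.7 ] F [-0.2 -0.4 -0.3] T [-0.05 -0.03  0.08] g 4.22
shift cm [-0.25 -0.52 -7.48]
```

```bash
python3 -m handwheel '[{"xyz":[-0.3,-0.5,-1.5],"angular":[0,0,0.7]},{"xyz":[0,0,-2],"angular":[0,0,0]},{"xyz":[0,0,0],"angular":[0,0,0]}]' ; python3 -c "
from h import *
st([.4844,-.188,.0225],90)"
```

```text
time: 15.0
position: [0.4856, -0.1849, 0.0633]
tool_rot: [-0.004, 1.566, -0.002]
ft_force: [-0.6, 0.1, 0.6]
grip_width: 0.482
t 15.0 pos [ 0.4856 -0.1849  0.0633] turn [ 0.23  0.26 -0.05] F [-0.6  0.1  0.6] T [-0.01  0.03  0.02] g 4.2
shift cm [-0.12 -0.31 -4.08]
```

```bash
python3 -m handwheel '[{"xyz":[-0.1,-0.4,-1],"angular":[0,0,0]},{"xyz":[0,-0.1,-1.5],"angular":[0,0,0]},{"xyz":[0,0,-1],"angular":[0,0,0]},{"xyz":[0,0,0],"angular":[0,0,0]}]' ; python3 -c "
from h import *
st([.4844,-.188,.0225],90)"
```

```text
time: 15.33
position: [0.4878, -0.1923, 0.0312]
tool_rot: [-0.004, 1.561, -0.009]
ft_force: [0.3, 0.8, 0.1]
grip_width: 0.482
t 15.33 pos [ 0.4878 -0.1923  0.0312] turn [0.44 0.57 0.18] F [0.3 0.8 0.1] T [ 0.03 -0.09  0.01] g 4.19
shift cm [-0.34  0.43 -0.87]
```

```bash
python3 -m handwheel '[{"xyz":[-0.3,0.4,-0.6],"angular":[0.4,0.5,0]},{"xyz":[0,0,-0.5],"angular":[0,0,0]},{"xyz":[0,0,0],"angular":[0,0,0]}]' ; python3 -c "
from h import *
st([.4844,-.188,.0225],90)"
```

```text
time: 15.58
position: [0.4859, -0.189, 0.0212]
tool_rot: [0.003, 1.568, -0.005]
ft_force: [-0.1, 0.9, 0.2]
grip_width: 0.486
t 15.58 pos [ 0.4859 -0.189   0.0212] turn [0.08 0.15 0.28] F [-0.1  0.9  0.2] T [-0.01 -0.07  0.02] g 4.23
shift cm [-0.15  0.1   0.13]
```

```bash
python3 -m handwheel '[{"xyz":[-0.15,0.1,0.1],"angular":[0,0,0]},{"xyz":[0,0,0],"angular":[0,0,0]},{"xyz":[0,0,0],"angular":[0,0,0]},{"xyz":[0,0,0],"angular":[0,0,0]},{"xyz":[0,0,0],"angular":[0,0,0]}]' 1.5 25; python3 -m handwheel '[{"xyz":[0,0,0],"angular":[0,0,0]},{"xyz":[0,0,0],"angular":[0,0,0]}]'; python3 -c "
from h import *
st([.4844,-.188,.0225],90)"
```

```text
time: 16.0
position: [0.4849, -0.188, 0.0235]
tool_rot: [0.002, 1.567, -0.006]
ft_force: [-0.5, 0.5, -1.3]
grip_width: 0.266
time: 16.17
position: [0.4847, -0.188, 0.0235]
tool_rot: [0.002, 1.567, -0.006]
ft_force: [0.3, 0.0, -2.1]
grip_width: 0.265
t 16.17 pos [ 0.4847 -0.188   0.0235] turn [0.15 0.21 0.28] F [ 0.3  0.  -2.1] T [ 0.03 -0.08  0.06] g 2.31
shift cm [-0.03  0.   -0.1 ]
```

```bash
python3 -m handwheel '[{"xyz":[0,0,2],"angular":[0,0,0]},{"xyz":[0,0,3.5],"angular":[0,0,0]},{"xyz":[0,0,4],"angular":[0,0,0]},{"xyz":[0,0,3.5],"angular":[0,0,0]},{"xyz":[0.5,1,1.5],"angular":[0,0,0]}]'; python3 -c "
from h import *
st([.6078,.0405,.17],90);snap('wrist','w13.png')"
```

```text
time: 16.58
position: [0.4826, -0.177, 0.1677]
tool_rot: [0.009, 1.58, -0.001]
ft_force: [0.6, -0.4, -1.8]
grip_width: 0.265
t 16.58 pos [ 0.4826 -0.177   0.1677] turn [-0.3  -0.53  0.37] F [ 0.6 -0.4 -1.8] T [-0.11 -0.24 -0.02] g 2.3
shift cm [12.52 21.75  0.23]
```

View pics/w13.png

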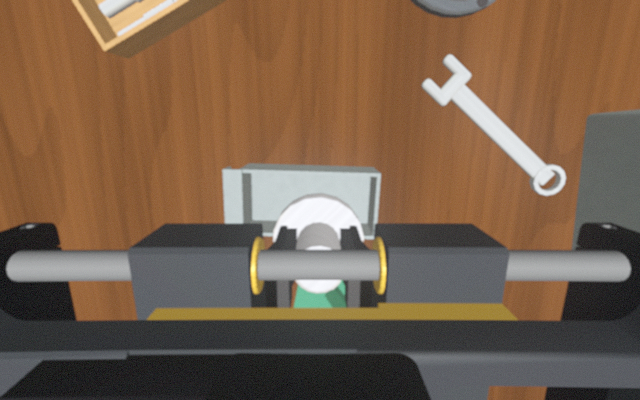

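```bash
python3 -m handwheel '[{"xyz":[1.8,3.1,0.3],"angular":[0,0,0]},{"xyz":[2,3.5,0.3],"angular":[0,0,0]},{"xyz":[2,3.5,0.2],"angular":[0,0,0]},{"xyz":[2,3.5,0.2],"angular":[0,0,0]},{"xyz":[1.8,3.1,0.2],"angular":[0,0,0]}]'; python3 -m handwheel '[{"xyz":[1.4,2.3,0.2],"angular":[0,0,0]},{"xyz":[1,1.6,0.2],"angular":[0,0,0]},{"xyz":[0,0,0],"angular":[0,0,0]},{"xyz":[0,0,0],"angular":[0,0,0]}]'; python3 -c "
from h import *
st([.6078,.0405,.16],90);snap('wrist','w14.png')"
```

```text
time: 17.05
position: [0.5806, -0.0135, 0.1816]
tool_rot: [0.016, 1.576, -0.024]
ft_force: [0.5, -0.0, -1.5]
grip_width: 0.271
time: 17.38
position: [0.6062, 0.0404, 0.1824]
tool_rot: [0.01, 1.578, -0.004]
ft_force: [-0.6, -0.4, -1.5]
grip_width: 0.269
t 17.38 pos [0.6062 0.0404 0.1824] turn [-0.21 -0.44  0.53] F [-0.6 -0.4 -1.5] T [-0.1  -0.09 -0.03] g 2.34
shift cm [ 0.16  0.01 -2.24]
```

View pics/w14.png

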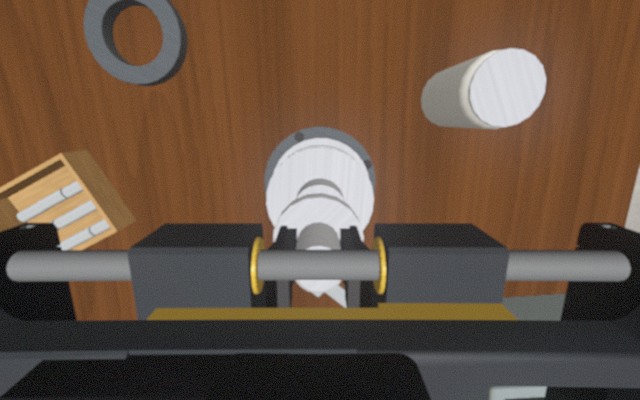

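```bash
python3 - <<'E'
from h import *
from h import least_squares
def arcs(d,mask,rows,cols,z,r,ax):
    P=[]
    for u in range(*cols):
        v=np.flatnonzero(mask[rows[0]:rows[1],u])
        if len(v): P.append(onz(d,(u,rows[0]+v[0]-.5),z)[:2])
    P=np.array(P);q=least_squares(lambda c:np.hypot(*(P-c).T)-r,P.mean(0)-np.array(ax)*r,loss='soft_l1',f_scale=.001)
    return q.x.round(4),round(float(np.median(abs(q.fun))),5)
d=load('w13');hsv=cv2.cvtColor(d['pixels'],cv2.COLOR_BGR2HSV)
print('cap13',arcs(d,hsv[...,2]>222,(180,228),(280,358),.1612,.026,(0,1)),'TCP .4826 -.177')
d=load('w14');hsv=cv2.cvtColor(d['pixels'],cv2.COLOR_BGR2HSV)
print('fix14',arcs(d,hsv[...,1]<100,(110,200),(275,370),.012,.06,(0,1)))
E
```

```text
cap13 (array([ 0.4837, -0.1773]), 0.00013) TCP .4826 -.177
fix14 (array([0.6075, 0.0411]), 0.00017)
```

```bash
python3 -m handwheel '[{"xyz":[0.1,0.05,-1],"angular":[-0.2,-0.4,0.5]},{"xyz":[0,0,-1.5],"angular":[0,0,0]},{"xyz":[0,0,0],"angular":[0,0,0]},{"xyz":[0,0,0],"angular":[0,0,0]}]'; python3 -c "
from h import *
st([.607,.041,.15],90)"
```

```text
time: 17.77
position: [0.6054, 0.0354, 0.1537]
tool_rot: [0.001, 1.573, -0.007]
ft_force: [0.5, 0.2, -1.5]
grip_width: 0.27
t 17.77 pos [0.6054 0.0354 0.1537] turn [ 0.21 -0.11  0.29] F [ 0.5  0.2 -1.5] T [ 0.03 -0.11 -0.02] g 2.35
shift cm [ 0.16  0.56 -0.37]
```

```bash
python3 -m handwheel '[{"xyz":[0.2,0.6,0],"angular":[0.2,0,0.2]},{"xyz":[0,0.1,0],"angular":[0,0,0]},{"xyz":[0,0,0],"angular":[0,0,0]}]'; python3 -c "
from h import *
st([.607,.041,.15],90)"
```

```text
time: 18.02
position: [0.6072, 0.0396, 0.1537]
tool_rot: [0.003, 1.573, -0.006]
ft_force: [0.2, -0.3, -1.7]
grip_width: 0.269
t 18.02 pos [0.6072 0.0396 0.1537] turn [ 0.1  -0.14  0.32] F [ 0.2 -0.3 -1.7] T [-0.01 -0.04 -0.  ] g 2.34
shift cm [-0.02  0.14 -0.37]
```

```bash
python3 -m handwheel '[{"xyz":[0,0.25,-0.5],"angular":[0,0,0]},{"xyz":[0,0,-0.6],"angular":[0,0,0]},{"xyz":[0,0,-0.4],"angular":[0,0,0]}]'; python3 -c "
from h import *
st([.607,.041,.1355],90)"
```

```text
time: 18.27
position: [0.6087, 0.0424, 0.1398]
tool_rot: [0.003, 1.569, -0.006]
ft_force: [-0.1, -0.9, -2.3]
grip_width: 0.269
t 18.27 pos [0.6087 0.0424 0.1398] turn [0.11 0.1  0.35] F [-0.1 -0.9 -2.3] T [-0.02 -0.08  0.01] g 2.34
shift cm [-0.17 -0.14 -0.43]
```

```bash
python3 -m handwheel '[{"xyz":[-0.1,-0.1,-0.4],"angular":[0,0,0]},{"xyz":[0,0,-0.4],"angular":[0,0,0]}]'; python3 -c "
from h import *
st([.607,.041,.1355],90)"
```

```text
time: 18.43
position: [0.6084, 0.042, 0.1347]
tool_rot: [0.002, 1.567, -0.007]
ft_force: [-9.4, -3.2, 34.5]
grip_width: 0.27
t 18.43 pos [0.6084 0.042  0.1347] turn [0.17 0.2  0.32] F [-9.4 -3.2 34.5] T [-0.65  2.39 -0.03] g 2.35
shift cm [-0.14 -0.1   0.08]
```

```bash
python3 -m handwheel '[{"xyz":[0,0,0.1],"angular":[0,0,0]},{"xyz":[0,0,0],"angular":[0,0,0]},{"xyz":[0,0,0],"angular":[0,0,0]},{"xyz":[0,0,0],"angular":[0,0,0]},{"xyz":[0,0,0],"angular":[0,0,0]}]' 5;  python3 -m handwheel '[{"xyz":[0,0,2],"angular":[0,0,0]},{"xyz":[0,0,4],"angular":[0,0,0]},{"xyz":[0,0,3.5],"angular":[0,0,0]},{"xyz":[-0.5,-2,2],"angular":[0,0,-4]},{"xyz":[-0.7,-3,0],"angular":[0,0,-7]}]'; python3 -c "
from h import *
st([.48,-.35,.3],0)
snap('wrist','w15.png')"
```

```text
time: 18.85
position: [0.6093, 0.0424, 0.137]
tool_rot: [0.001, 1.564, -0.007]
ft_force: [-0.4, 0.6, 0.3]
grip_width: 0.537
time: 19.27
position: [0.5934, -0.0007, 0.2517]
tool_rot: [0.151, 1.568, -0.144]
ft_force: [0.4, -0.0, -0.6]
grip_width: 0.573
t 19.27 pos [ 0.5934 -0.0007  0.2517] turn [ -0.32   0.11 -79.24] F [ 0.4 -0.  -0.6] T [-0.02 -0.08 -0.03] g 4.98
shift cm [-11.34 -34.93   4.83]
```

View pics/w15.png

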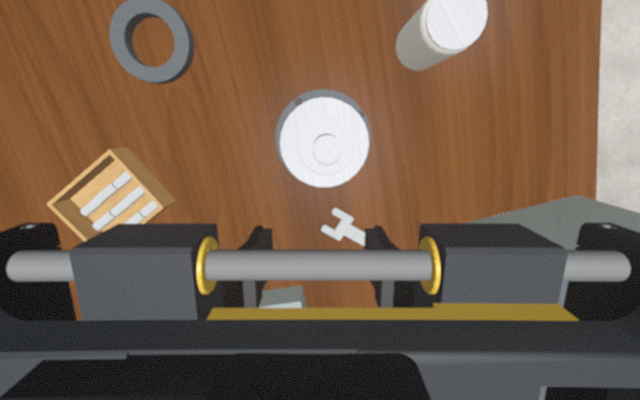

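```bash
python3 -m handwheel '[{"xyz":[-1,-2.9,0.5],"angular":[0,0,-7]},{"xyz":[-1,-2.9,0.5],"angular":[0,0,-7]},{"xyz":[-1,-2.9,0.5],"angular":[0,0,-7]},{"xyz":[-1,-2.9,0.5],"angular":[0,0,-7]},{"xyz":[-1,-2.9,0.5],"angular":[0,0,-7]}]';  python3 -m handwheel '[{"xyz":[-1,-2.9,0.5],"angular":[0,0,-7]},{"xyz":[-1,-2.9,0.5],"angular":[0,0,-7]},{"xyz":[-1,-2.9,0.5],"angular":[0,0,-7]},{"xyz":[-1,-2.9,0.5],"angular":[0,0,-7]},{"xyz":[-1,-2.9,0.5],"angular":[0,0,-7]}]'; python3 -c "
from h import *
st([.48,-.35,.3],0)
snap('side','s2.png')"
```

```text
time: 19.73
position: [0.5394, -0.1553, 0.2735]
tool_rot: [0.639, 1.482, -0.633]
ft_force: [0.6, -0.1, 0.0]
grip_width: 0.573
time: 20.15
position: [0.4842, -0.3077, 0.297]
tool_rot: [1.116, 1.277, -1.11]
ft_force: [0.5, -0.4, 1.0]
grip_width: 0.574
t 20.15 pos [ 0.4842 -0.3077  0.297 ] turn [-0.47 -0.16 -7.56] F [ 0.5 -0.4  1. ] T [-0.01 -0.   -0.02] g 4.99
shift cm [-0.42 -4.23  0.3 ]
```

View pics/s2.png

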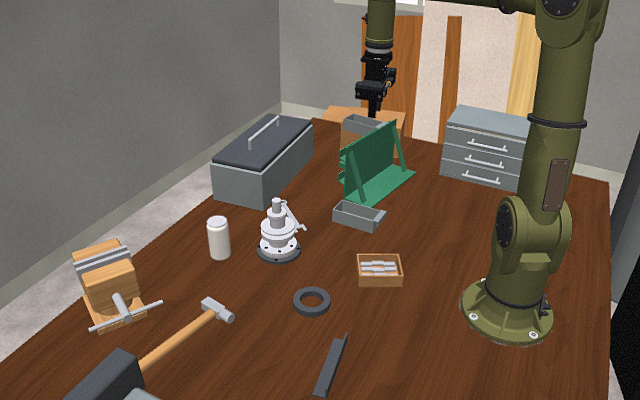

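```bash
python3 -m handwheel '[{"xyz":[-0.4,-2,0],"angular":[-0.4,0,-6]},{"xyz":[0,-2,0.3],"angular":[0,0,-5]},{"xyz":[0,0,0],"angular":[0,0,0]},{"xyz":[0,0,0],"angular":[0,0,0]}]';python3 -c "
from h import *
d=load('s2')
for z in (.165,.129,.115,.087,.028,.012): print(z,proj(d,[.6076,.0405,z]).round(1))
cv2.imwrite('pics/s2c.png',cv2.resize(d['pixels'][185:275,240:320],None,fx=6,fy=6,interpolation=cv2.INTER_CUBIC))
st([.48,-.35,.3],-11)
snap('wrist','w16.png')"
```

```text
time: 20.53
position: [0.4729, -0.3629, 0.2977]
tool_rot: [1.269, 1.17, -1.281]
ft_force: [0.5, -0.1, 0.3]
grip_width: 0.579
0.165 [[276.1 198.9]]
0.129 [[276.5 210.7]]
0.115 [[276.7 215.3]]
0.087 [[277.  224.2]]
0.028 [[277.7 242.2]]
0.012 [[277.9 247. ]]
t 20.53 pos [ 0.4729 -0.3629  0.2977] turn [ 0.08 -0.48 -5.92] F [ 0.5 -0.1  0.3] T [ 0.09  0.01 -0.03] g 5.04
shift cm [0.71 1.29 0.23]
```

View pics/w16.png

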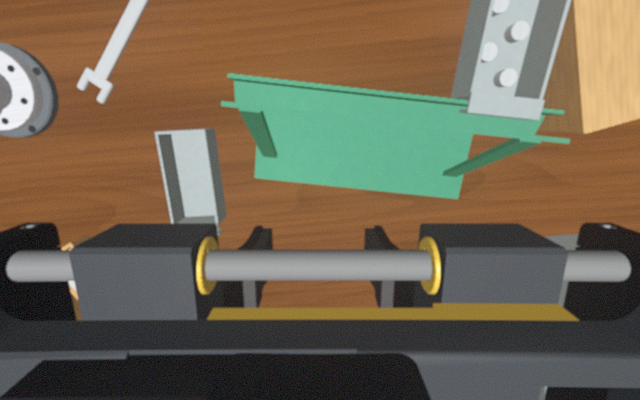

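View pics/s2c.png

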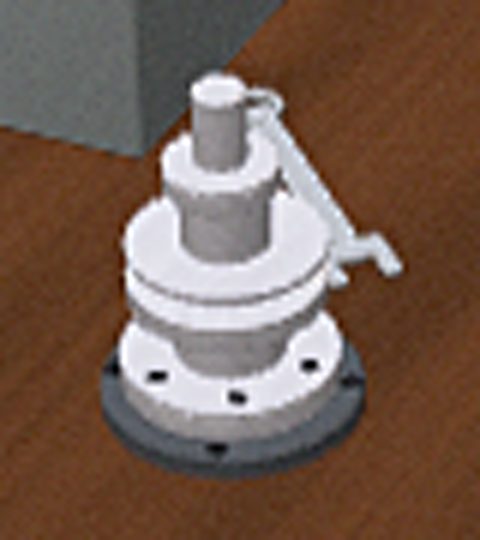

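```bash
python3 -c "
from h import *
d=load('w16')
cv2.imwrite('pics/w16c.png',cv2.resize(d['pixels'][55:165,210:400],None,fx=4.2,fy=4.2,interpolation=cv2.INTER_CUBIC))
cv2.imwrite('pics/w16d.png',cv2.resize(d['pixels'][55:165,390:580],None,fx=4.2,fy=4.2,interpolation=cv2.INTER_CUBIC))"
```

```text
(no output)
```

View pics/w16c.png

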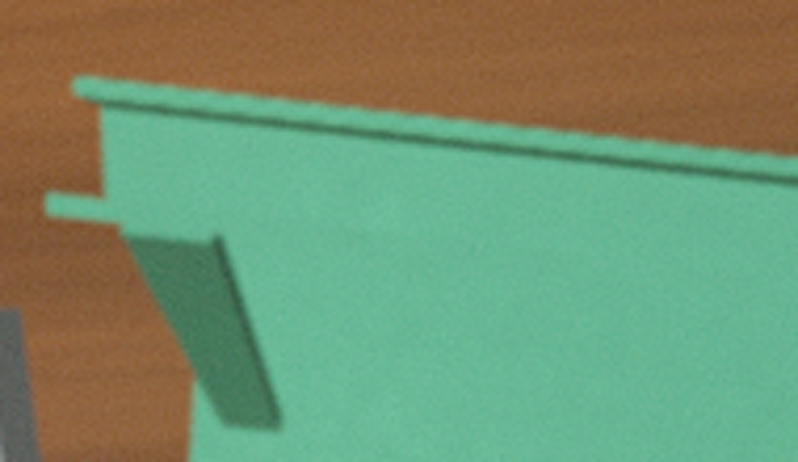

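View pics/w16d.png

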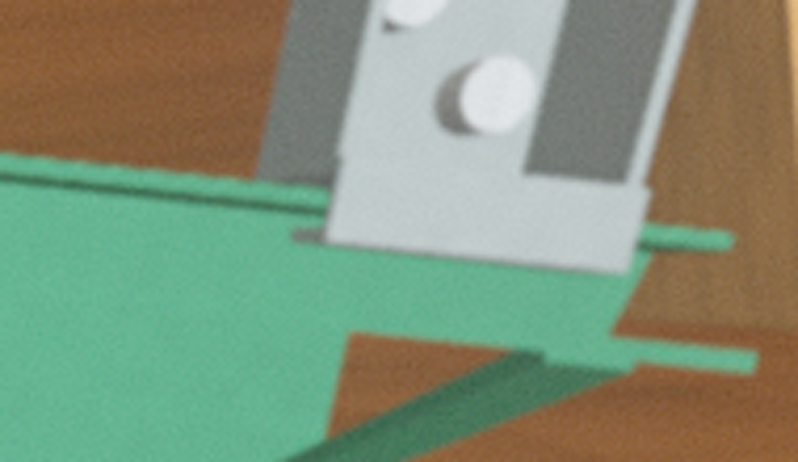

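```bash
python3 -c "
from h import *
d=load('top0');s=load('side0')
cv2.imwrite('pics/tp.png',cv2.resize(d['pixels'][165:245,395:525],None,fx=6,fy=6,interpolation=cv2.INTER_CUBIC))
cv2.imwrite('pics/sp.png',cv2.resize(s['pixels'][110:215,330:425],None,fx=5.6,fy=5.6,interpolation=cv2.INTER_CUBIC))"
```

```text
(no output)
```

View pics/tp.png

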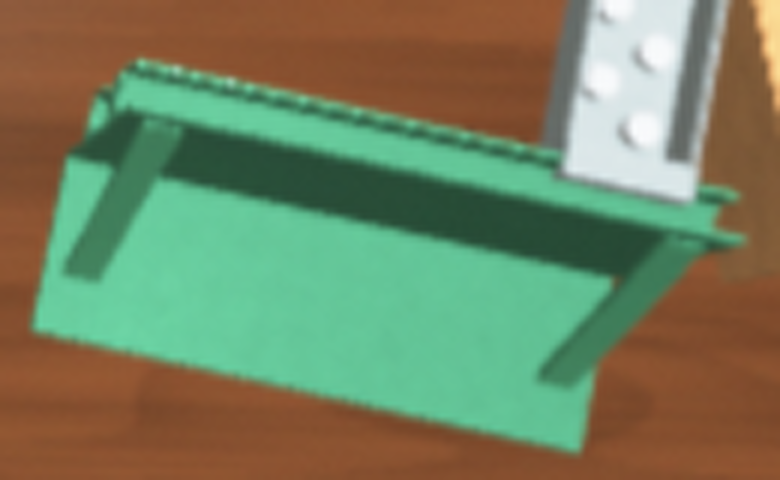

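View pics/sp.png

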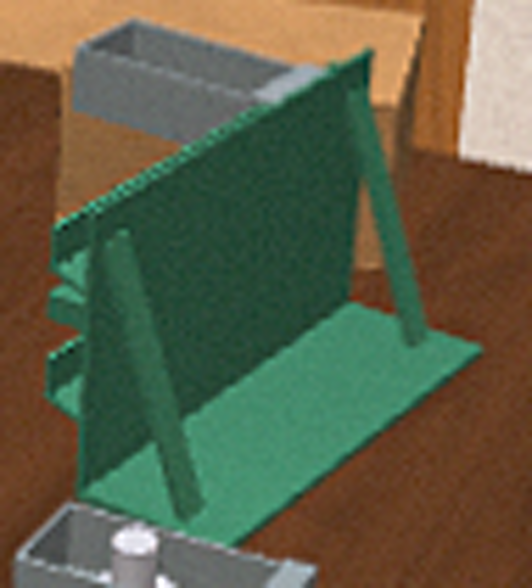

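```bash
python3 - <<'E'
from h import *
d=load('w16');print('cam',d['cam_to_world'][:3,3].round(4))
hsv=cv2.cvtColor(d['pixels'],cv2.COLOR_BGR2HSV)
g=(hsv[...,0]>55)&(hsv[...,0]<95)&(hsv[...,1]>60)
im=d['pixels'].astype(float)
F=[];B=[]
for u in range(240,455,5):
    v=np.flatnonzero(g[55:165,u])[0]+55
    col=cv2.GaussianBlur(im[...,1],(5,1),0)[v:v+9,u]
    k=int(np.argmin(col[2:]))+2
    F.append(onz(d,(u,v-.5),.165)[:2]);B.append(onz(d,(u,v+k-1),.165)[:2])
F=np.array(F);B=np.array(B)
for P in(F,B):
    l=cv2.fitLine(P.astype(np.float32)*1000,cv2.DIST_HUBER,0,.1,.01).ravel();dr=l[:2]*np.sign(l[0]);
    print('dir of +y panel',np.degrees(np.arctan2(l[1],l[0])),'pt',l[2:])
    a=np.array(l[:2]);n=np.array([-a[1],a[0]]);print(' n.p',n@l[2:],'res',np.abs((P*1000-l[2:])@n).max())
for p in[(228.0,76),(565,112.3)]:print(onz(d,p,.165)[:2].round(4))
E
```

```text
cam [ 0.5425 -0.3678  0.4594]
dir of +y panel 78.97558 pt [ 564.1952 -394.5557]
 n.p -629.2333 res 0.4976293146500363
dir of +y panel 78.94377 pt [ 563.20404 -380.80838]
 n.p -625.7791 res 0.4493491136185591
[ 0.5814 -0.2937]
[ 0.5246 -0.5873]
```

```bash
python3 -c "
from h import *
d=load('top0')
for p in [(400.5,220),(406,192),(351.8,131.8),(349,92)]: print(p,onz(d,p,0)[:2].round(3))
st([.474,-.188,.15],-1.9)"
```

```text
(400.5, 220) [ 0.46  -0.273]
(406, 192) [ 0.553 -0.29 ]
(351.8, 131.8) [ 0.749 -0.109]
(349, 92) [ 0.886 -0.098]
t 20.58 pos [ 0.4727 -0.3632  0.2975] turn [ 0.15 -0.5   3.19] F [ 0.1 -1.3 -0.1] T [0.03 0.06 0.01] g 4.96
shift cm [  0.13  17.52 -14.75]
```

```bash
python3 -c "
from h import *
d=load('w16')
f=lambda u,v:(210+u/4.2,55+v/4.2)
for n,p,z in [('foot L',f(222,425),.004),('foot R',f(282,430),.004),('strut top L',f(120,235),.15),('top R',f(220,238),.15),('base corner',f(190,460),.002)]: print(n,onz(d,p,z).round(3))"
```

```text
foot L [ 0.492 -0.285  0.004]
foot R [ 0.489 -0.306  0.004]
strut top L [ 0.552 -0.295  0.15 ]
top R [ 0.55  -0.317  0.15 ]
base corner [ 0.481 -0.272  0.002]
```

```bash
python3 -m handwheel '[{"xyz":[0,3.5,-1],"angular":[0,-0.5,3]},{"xyz":[0,4,-1],"angular":[0,0,0]},{"xyz":[0,4,-2],"angular":[0,0,0]},{"xyz":[0,3.5,-2.5],"angular":[0,0,0]},{"xyz":[0,2,-2.5],"angular":[0,0,0]}]' 8.7; python3 -m handwheel '[{"xyz":[0,0,-2.5],"angular":[0,0,0]},{"xyz":[0,0,-2],"angular":[0,0,0]},{"xyz":[0,0,0],"angular":[0,0,0]}]'; python3 -c "
from h import *
st([.471,-.188,.1],-1.9)
snap('wrist','w17.png')"
```

```text
time: 21.0
position: [0.4736, -0.1944, 0.2097]
tool_rot: [1.231, 1.185, -1.229]
ft_force: [1.3, 0.7, 0.7]
grip_width: 0.869
time: 21.25
position: [0.4711, -0.1802, 0.1588]
tool_rot: [1.212, 1.202, -1.216]
ft_force: [-0.8, 0.0, -0.0]
grip_width: 0.986
t 21.25 pos [ 0.4711 -0.1802  0.1588] turn [ 0.22  0.05 -1.47] F [-0.8  0.  -0. ] T [0.04 0.04 0.  ] g 8.58
shift cm [-0.01 -0.78 -5.88]
```

View pics/w17.png

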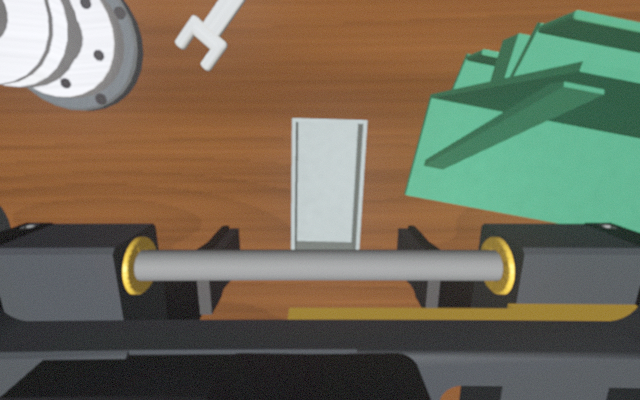

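```bash
python3 -c "
from h import *
d=load('w17');hsv=cv2.cvtColor(d['pixels'],cv2.COLOR_BGR2HSV)
m=(hsv[...,1]<70)
L=[];Rr=[]
for v in range(124,224,2):
    u=np.flatnonzero(m[v,270:385])+270
    L.append(onz(d,(u[0]-.5,v),.042)[:2]);Rr.append(onz(d,(u[-1]+.5,v),.042)[:2])
for P in(L,Rr):
    l=cv2.fitLine(np.array(P,np.float32),cv2.DIST_HUBER,0,.01,.01).ravel();s=np.sign(l[0]);print(np.degrees(np.arctan2(l[1]*s,l[0]*s)),l[2:],'y at x=.472',l[3]+(.472-l[2])*l[1]/l[0])
T=[]
for u in range(297,362,3):
    v=np.flatnonzero(m[100:180,u])[0]+100
    T.append(onz(d,(u,v-.5),.042)[:2])
print('far x',np.mean(T,0))
st([.471,-.188,.1],-1.9)"
```

```text
-1.6111083 [ 0.5019032  -0.15590298] y at x=.472 -0.15506192
-1.8997511 [ 0.49104923 -0.22139585] y at x=.472 -0.22076401
far x [ 0.53950852 -0.18934128]
t 21.3 pos [ 0.4721 -0.1806  0.1606] turn [ 0.26  0.16 -1.46] F [0.2 0.4 0.2] T [ 0.11 -0.01  0.  ] g 8.59
shift cm [-0.11 -0.74 -6.06]
```

```bash
python3 -m handwheel '[{"xyz":[0,-0.7,-2.5],"angular":[0.2,0,-1.4]},{"xyz":[0,-0.1,-3],"angular":[0,0,0]},{"xyz":[0,0,-2],"angular":[0,0,0]},{"xyz":[0,0,0],"angular":[0,0,0]}]'; python3 -c "
from h import *
st([.471,-.188,.012],-1.8)"
```

```text
time: 21.63
position: [0.4771, -0.1892, 0.0902]
tool_rot: [1.231, 1.181, -1.224]
ft_force: [-1.9, -0.5, 0.4]
grip_width: 0.996
t 21.63 pos [ 0.4771 -0.1892  0.0902] turn [ 0.41  0.72 -0.2 ] F [-1.9 -0.5  0.4] T [0.05 0.11 0.05] g 8.67
shift cm [-0.61  0.12 -7.82]
```

```bash
python3 -m handwheel '[{"xyz":[-0.6,0.1,-1.5],"angular":[0.4,0.7,-0.2]},{"xyz":[0,0,-1.5],"angular":[0,0,0]},{"xyz":[0,0,-0.7],"angular":[0,0,0]},{"xyz":[0,0,0],"angular":[0,0,0]}]'; python3 -c "
from h import *
st([.471,-.188,.012],-1.8)"
```

```text
time: 21.97
position: [0.4741, -0.1899, 0.0565]
tool_rot: [1.233, 1.188, -1.23]
ft_force: [-0.0, 0.1, -1.0]
grip_width: 1.0
t 21.97 pos [ 0.4741 -0.1899  0.0565] turn [0.16 0.3  0.01] F [-0.   0.1 -1. ] T [0.06 0.02 0.  ] g 8.7
shift cm [-0.31  0.19 -4.45]
```

```bash
python3 -m handwheel '[{"xyz":[-0.3,0.2,-1.5],"angular":[0.2,0.3,0]},{"xyz":[0,0,-1.5],"angular":[0,0,0]},{"xyz":[0,0,-0.8],"angular":[0,0,0]},{"xyz":[0,0,0],"angular":[0,0,0]}]'; python3 -c "
from h import *
st([.471,-.188,.012],-1.8)"
```

```text
time: 22.3
position: [0.473, -0.1891, 0.019]
tool_rot: [1.234, 1.19, -1.231]
ft_force: [-0.0, 0.4, 0.4]
grip_width: 0.998
t 22.3 pos [ 0.473  -0.1891  0.019 ] turn [0.11 0.22 0.06] F [-0.   0.4  0.4] T [0.05 0.07 0.02] g 8.68
shift cm [-0.2   0.11 -0.7 ]
```

```bash
python3 -m handwheel '[{"xyz":[-0.2,0.1,-0.5],"angular":[0,0.2,0]},{"xyz":[0,0,-0.2],"angular":[0,0,0]},{"xyz":[0,0,0],"angular":[0,0,0]}]'; python3 -c "
from h import *
st([.471,-.188,.012],-1.8)"
```

```text
time: 22.55
position: [0.4712, -0.1881, 0.0119]
tool_rot: [1.232, 1.192, -1.234]
ft_force: [0.4, -0.1, -0.6]
grip_width: 0.997
t 22.55 pos [ 0.4712 -0.1881  0.0119] turn [0.11 0.02 0.06] F [ 0.4 -0.1 -0.6] T [ 0.01 -0.    0.02] g 8.67
shift cm [-0.02  0.01  0.01]
```

```bash
python3 -m handwheel '[{"xyz":[0,0,0],"angular":[0,0,0]},{"xyz":[0,0,0],"angular":[0,0,0]},{"xyz":[0,0,0],"angular":[0,0,0]},{"xyz":[0,0,0],"angular":[0,0,0]},{"xyz":[0,0,0],"angular":[0,0,0]}]' 5.5 30; python3 -m handwheel '[{"xyz":[0,0,0],"angular":[0,0,0]},{"xyz":[0,0,0],"angular":[0,0,0]},{"xyz":[0,0,0],"angular":[0,0,0]}]'; python3 -c "
from h import *
st([.471,-.188,.012],-1.8)"
```

```text
time: 22.97
position: [0.4724, -0.1885, 0.0134]
tool_rot: [1.232, 1.189, -1.233]
ft_force: [0.0, -0.8, -2.1]
grip_width: 0.735
time: 23.22
position: [0.4723, -0.1885, 0.0134]
tool_rot: [1.232, 1.189, -1.233]
ft_force: [-0.1, 0.4, -0.6]
grip_width: 0.732
t 23.22 pos [ 0.4723 -0.1885  0.0134] turn [0.19 0.15 0.06] F [-0.1  0.4 -0.6] T [ 0.07 -0.02  0.04] g 6.37
shift cm [-0.13  0.05 -0.14]
```

```bash
python3 -m handwheel '[{"xyz":[0,0,2],"angular":[0,0,0]},{"xyz":[0,0,3.5],"angular":[0,0,0]},{"xyz":[0,0,4],"angular":[0,0,0]},{"xyz":[0,0,4],"angular":[0,0,0]},{"xyz":[0,0,4],"angular":[0,0,0]}]'; python3 -m handwheel '[{"xyz":[0,0,4],"angular":[0,0,0]},{"xyz":[0.5,0,2],"angular":[0,0,0]},{"xyz":[1,0,0.5],"angular":[0,0,0]},{"xyz":[0,0,0],"angular":[0,0,0]}]'; python3 -c "
from h import *
st([.63,-.405,.24],-11)
snap('wrist','w18.png')"
```

```text
time: 23.63
position: [0.4612, -0.1835, 0.1828]
tool_rot: [1.23, 1.217, -1.241]
ft_force: [0.5, -0.9, -1.7]
grip_width: 0.737
time: 23.97
position: [0.479, -0.1843, 0.2601]
tool_rot: [1.229, 1.202, -1.238]
ft_force: [0.7, -0.9, -2.4]
grip_width: 0.728
t 23.97 pos [ 0.479  -0.1843  0.2601] turn [-0.14 -0.49 -9.21] F [ 0.7 -0.9 -2.4] T [ 0.04 -0.02  0.  ] g 6.34
shift cm [ 15.1  -22.07  -2.01]
```

View pics/w18.png

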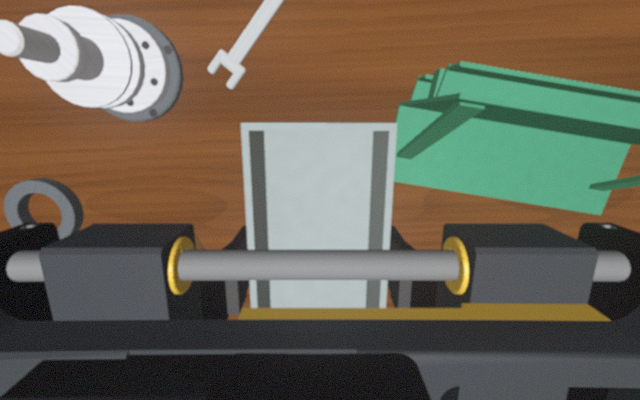

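```bash
python3 -m handwheel '[{"xyz":[2,-1.8,0],"angular":[0,0,-2]},{"xyz":[2.2,-2.4,0],"angular":[0,0,-2]},{"xyz":[2.2,-2.8,0],"angular":[0,0,-2]},{"xyz":[2.2,-3,0],"angular":[0,0,-2]},{"xyz":[2.2,-3,0],"angular":[0,0,-1]}]'; python3 -m handwheel '[{"xyz":[2,-2.8,0],"angular":[0,0,0]},{"xyz":[1.2,-2.6,0],"angular":[0,0,0]},{"xyz":[0.5,-2,0],"angular":[0,0,0]},{"xyz":[0,0,0],"angular":[0,0,0]}]'; python3 -c "
from h import *
st([.635,-.405,.24],-11)"
```

```text
time: 24.43
position: [0.5815, -0.3088, 0.2529]
tool_rot: [1.333, 1.14, -1.362]
ft_force: [0.4, 0.9, -0.6]
grip_width: 0.732
time: 24.77
position: [0.6168, -0.3921, 0.2381]
tool_rot: [1.332, 1.154, -1.376]
ft_force: [-1.0, -0.6, -3.1]
grip_width: 0.735
t 24.77 pos [ 0.6168 -0.3921  0.2381] turn [-0.74 -2.49 -0.23] F [-1.  -0.6 -3.1] T [-0.04  0.14  0.03] g 6.4
shift cm [ 1.82 -1.29  0.19]
```

```bash
python3 -m handwheel '[{"xyz":[1,-0.7,0],"angular":[-0.7,-2.5,-0.2]},{"xyz":[0.8,-0.6,0],"angular":[0,0,0]},{"xyz":[0,0,0],"angular":[0,0,0]},{"xyz":[0,0,0],"angular":[0,0,0]}]'; python3 -c "
from h import *
st([.63,-.405,.2],-11)
snap('wrist','w19.png');snap('top','t19.png');snap('side','s19.png')
a=load('top0') if 0 else load('t19');cv2.imwrite('pics/t19c.png',cv2.resize(a['pixels'][120:250,390:540],None,fx=5,fy=4.6))
a=load('s19');cv2.imwrite('pics/s19c.png',cv2.resize(a['pixels'][50:220,270:430],None,fx=3.5,fy=3.5))
"
```

```text
time: 25.1
position: [0.6304, -0.4045, 0.226]
tool_rot: [1.349, 1.131, -1.356]
ft_force: [-0.1, -0.3, -2.4]
grip_width: 0.733
t 25.1 pos [ 0.6304 -0.4045  0.226 ] turn [-0.62 -0.83 -0.04] F [-0.1 -0.3 -2.4] T [ 0.07 -0.03 -0.03] g 6.38
shift cm [-0.04 -0.05 -2.6 ]
```

View pics/w19.png

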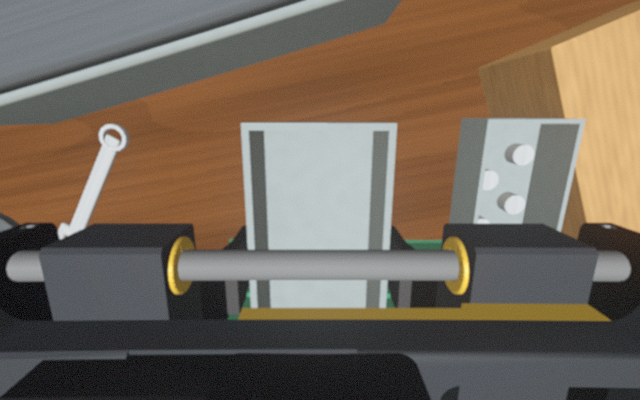

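View pics/s19c.png

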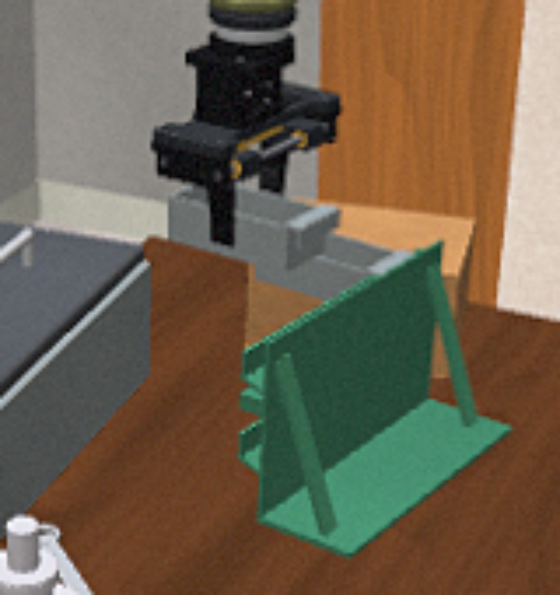

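View pics/t19c.png

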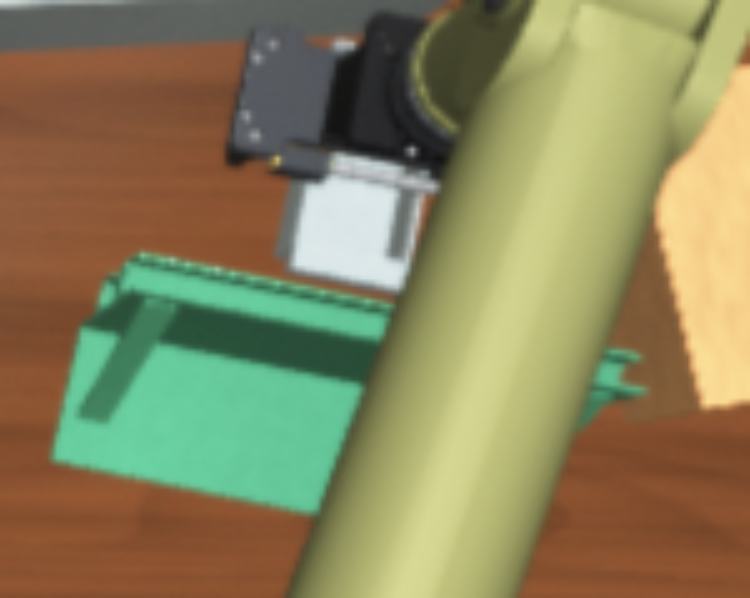

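```bash
cat > b.py <<'E'
from h import *
ex=np.array([-.9815,.1915]);ey=np.array([-.1915,-.9815])
def meas(f,tz):
    d=load(f);im=d['pixels'].astype(int);hsv=cv2.cvtColor(d['pixels'],cv2.COLOR_BGR2HSV);m=hsv[...,1]<70
    for nm,c,z in [('held',range(255,385,4),tz+.0295),('fixed',range(475,572,4),.165)]:
        T=[]
        for u in c:
            col=m[100:150,u]; v=np.flatnonzero(col)
            if len(v): T.append(onz(d,(u,100+v[0]-.5),z)[:2])
        T=np.array(T);l=cv2.fitLine(T.astype(np.float32),cv2.DIST_HUBER,0,.01,.01).ravel()
        print(nm,'ex coord mm',np.round(np.median(T@ex)*1000,1),'n',len(T),'line angle',np.degrees(np.arctan2(l[1],l[0])).round(2))
    return d
E
python3 -c "
from b import *
d=meas('w19',.226)
print('top edge ours pix, TCP ex',np.array([.6304,-.4045])@ex)
w=load('w18')
"

```

```text
held ex coord mm -763.4 n 33 line angle 79.12
fixed ex coord mm -763.6 n 25 line angle 78.15
top edge ours pix, TCP ex -0.69619935
```

```bash
python3 -m handwheel '[{"xyz":[0,0,-1.5],"angular":[-0.6,-0.8,0]},{"xyz":[0,0,-2],"angular":[0,0,0]},{"xyz":[0,0,-1.5],"angular":[0,0,0]},{"xyz":[0,0,0],"angular":[0,0,0]}]'; python3 -c "
from b import *
st([.63,-.4045,.165],-11)
print(get_state()['position'][:2]@ex)"
```

```text
time: 25.58
position: [0.6313, -0.4018, 0.1791]
tool_rot: [1.347, 1.108, -1.343]
ft_force: [0.1, 0.4, -2.7]
grip_width: 0.729
t 25.58 pos [ 0.6313 -0.4018  0.1791] turn [ 0.19  0.29 -0.23] F [ 0.1  0.4 -2.7] T [ 0.06  0.13 -0.03] g 6.34
shift cm [-0.13 -0.27 -1.41]
-0.6965683967540288
```

```bash
python3 -m handwheel '[{"xyz":[0,-0.3,-0.6],"angular":[0.2,0.3,-0.2]},{"xyz":[0,0,-0.5],"angular":[0,0,0]},{"xyz":[0,0,0],"angular":[0,0,0]}]'; python3 -c "
from b import *
st([.63,-.4045,.165],-11)
snap('wrist','w20.png');p=get_state()['position'];print(p[:2]@ex);meas('w20',p[2])"
```

```text
time: 25.83
position: [0.6316, -0.4042, 0.1696]
tool_rot: [1.348, 1.112, -1.348]
ft_force: [-0.4, 0.1, -3.0]
grip_width: 0.732
t 25.83 pos [ 0.6316 -0.4042  0.1696] turn [ 0.03  0.04 -0.09] F [-0.4  0.1 -3. ] T [ 0.01 -0.   -0.03] g 6.37
shift cm [-0.16 -0.03 -0.46]
-0.6974597442349246
held ex coord mm -764.0 n 33 line angle 79.14
fixed ex coord mm -763.7 n 20 line angle 79.8
```

```bash
python3 -m handwheel '[{"xyz":[-0.1,0,-0.6],"angular":[0,0,0]},{"xyz":[0,0,-0.4],"angular":[0,0,0]},{"xyz":[0,0,0],"angular":[0,0,0]}]'; python3 -c "
from b import *
st([.631,-.4043,.1355],-11)
snap('wrist','w21.png');p=get_state()['position'];print(p[:2]@ex);meas('w21',p[2])"
```

```text
time: 26.13
position: [0.6317, -0.405, 0.1615]
tool_rot: [1.349, 1.108, -1.346]
ft_force: [-0.6, 1.0, -3.0]
grip_width: 0.732
t 26.13 pos [ 0.6317 -0.405   0.1615] turn [ 0.15  0.24 -0.06] F [-0.6  1.  -3. ] T [ 0.08  0.03 -0.04] g 6.37
shift cm [-0.07  0.07 -2.6 ]
-0.6975904372123203
held ex coord mm -764.2 n 33 line angle 79.12
fixed ex coord mm -763.5 n 18 line angle 79.12
```

```bash
python3 -m handwheel '[{"xyz":[-0.2,0.05,-0.5],"angular":[0,0.2,0]},{"xyz":[-0.1,0,-0.5],"angular":[0,0,0]},{"xyz":[0,0,-0.2],"angular":[0,0,0]}]'; python3 -c "
from b import *
st([.631,-.4043,.1355],-11);p=get_state()['position'];print(p[:2]@ex)"
```

```text
time: 26.43
position: [0.6292, -0.4047, 0.1501]
tool_rot: [1.347, 1.108, -1.348]
ft_force: [0.6, 0.4, -3.0]
grip_width: 0.731
t 26.43 pos [ 0.6292 -0.4047  0.1501] turn [ 0.22  0.14 -0.05] F [ 0.6  0.4 -3. ] T [-0.04 -0.09 -0.03] g 6.36
shift cm [ 0.18  0.04 -1.46]
-0.6950746602270726
```

```bash
python3 -m handwheel '[{"xyz":[0.15,0,-0.4],"angular":[0.2,0.1,0]},{"xyz":[0,0,-0.3],"angular":[0,0,0]}]'; python3 -c "
from b import *
st([.631,-.4043,.1355],-11);p=get_state()['position'];print(p[:2]@ex)"
```

```text
time: 26.6
position: [0.6307, -0.4047, 0.1425]
tool_rot: [1.349, 1.112, -1.348]
ft_force: [-0.7, 0.2, -2.2]
grip_width: 0.738
t 26.6 pos [ 0.6307 -0.4047  0.1425] turn [ 0.01  0.03 -0.05] F [-0.7  0.2 -2.2] T [ 0.03  0.01 -0.01] g 6.42
shift cm [ 0.03  0.04 -0.7 ]
-0.6965051658003102
```

Lip bottom is now below the rail's top edge, no contact force. Continue.

```bash
python3 -m handwheel '[{"xyz":[0,0,-0.4],"angular":[0,0,0]},{"xyz":[0,0,-0.3],"angular":[0,0,0]}]'; python3 -c "
from b import *
st([.631,-.4043,.1355],-11);p=get_state()['position'];print(p[:2]@ex)"
```

```text
time: 26.77
position: [0.6305, -0.4047, 0.1348]
tool_rot: [1.349, 1.113, -1.349]
ft_force: [-1.7, 1.4, 3.0]
grip_width: 0.735
t 26.77 pos [ 0.6305 -0.4047  0.1348] turn [-0.   -0.01 -0.04] F [-1.7  1.4  3. ] T [ 0.22  0.76 -0.06] g 6.39
shift cm [0.05 0.04 0.07]
-0.6963039342280883
```

```bash
python3 -m handwheel '[{"xyz":[0,0,-0.1],"angular":[0,0,0]},{"xyz":[0,0,0],"angular":[0,0,0]}]';python3 -c "
from b import *
st([.631,-.4043,.1355],-11)
snap('side','s22.png')
a=load('s22');cv2.imwrite('pics/s22c.png',cv2.resize(a['pixels'][80:210,290:420],None,fx=4.5,fy=4.5))"
```

```text
time: 26.93
position: [0.6302, -0.4048, 0.134]
tool_rot: [1.348, 1.113, -1.349]
ft_force: [-0.3, 0.2, -1.2]
grip_width: 0.733
t 26.93 pos [ 0.6302 -0.4048  0.134 ] turn [-0.   -0.05 -0.03] F [-0.3  0.2 -1.2] T [ 0.14  0.18 -0.04] g 6.37
shift cm [0.08 0.05 0.15]
```

View pics/s22c.png

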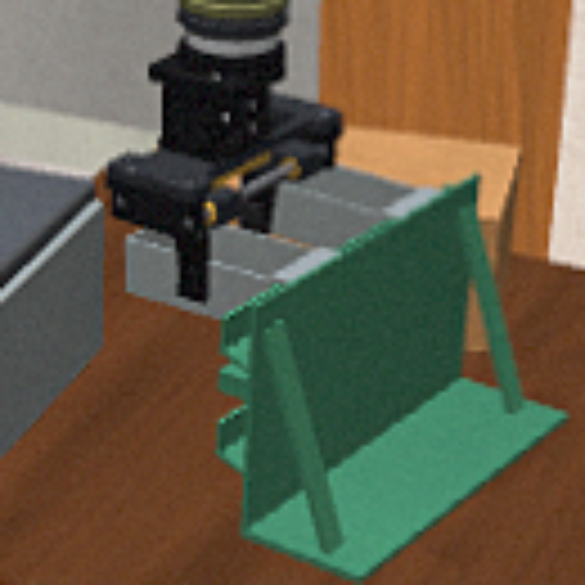

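```bash
python3 -m handwheel '[{"xyz":[0,0,-0.3],"angular":[0,0,0]}]';python3 -c "
from b import *
st([.631,-.4043,.1355],-11)"
```

```text
time: 27.07
position: [0.6304, -0.4049, 0.1322]
tool_rot: [1.348, 1.112, -1.349]
ft_force: [-2.5, 0.6, 3.3]
grip_width: 0.733
t 27.07 pos [ 0.6304 -0.4049  0.1322] turn [ 0.04 -0.01 -0.03] F [-2.5  0.6  3.3] T [ 0.32  0.83 -0.  ] g 6.37
shift cm [0.06 0.06 0.33]
```

```bash
python3 -m handwheel '[{"xyz":[0,0,0],"angular":[0,0,0]},{"xyz":[0,0,0],"angular":[0,0,0]},{"xyz":[0,0,0],"angular":[0,0,0]},{"xyz":[0,0,0],"angular":[0,0,0]},{"xyz":[0,0,0],"angular":[0,0,0]}]' 8.5;python3 -m handwheel '[{"xyz":[0,0,0],"angular":[0,0,0]},{"xyz":[0,0,0],"angular":[0,0,0]},{"xyz":[0,0,0],"angular":[0,0,0]}]';python3 -c "
from b import *
st([.631,-.4043,.1355],-11)
snap('side','s23.png');snap('wrist','w23.png')
a=load('s23');cv2.imwrite('pics/s23c.png',cv2.resize(a['pixels'][80:210,290:420],None,fx=4.5,fy=4.5))"
```

```text
time: 27.48
position: [0.6318, -0.4053, 0.1327]
tool_rot: [1.349, 1.109, -1.347]
ft_force: [-0.5, 0.1, 0.6]
grip_width: 0.956
time: 27.73
position: [0.6321, -0.4053, 0.1328]
tool_rot: [1.349, 1.108, -1.346]
ft_force: [-0.2, 0.2, -0.7]
grip_width: 0.979
t 27.73 pos [ 0.6321 -0.4053  0.1328] turn [ 0.12  0.24 -0.04] F [-0.2  0.2 -0.7] T [0.03 0.09 0.02] g 8.51
shift cm [-0.11  0.1   0.27]
```

View pics/s23c.png

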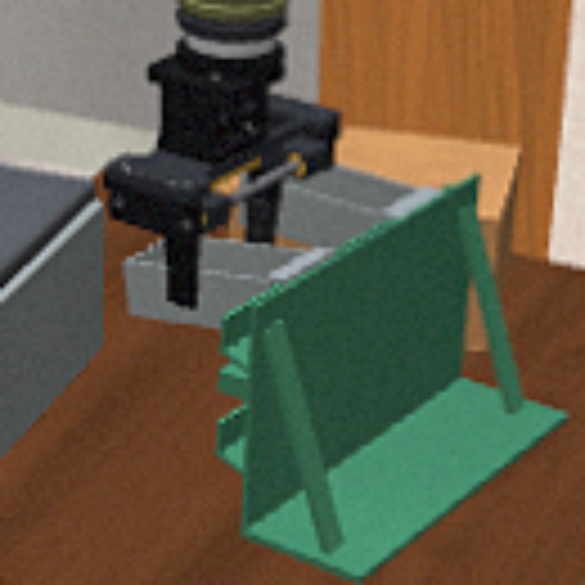

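View pics/w23.png

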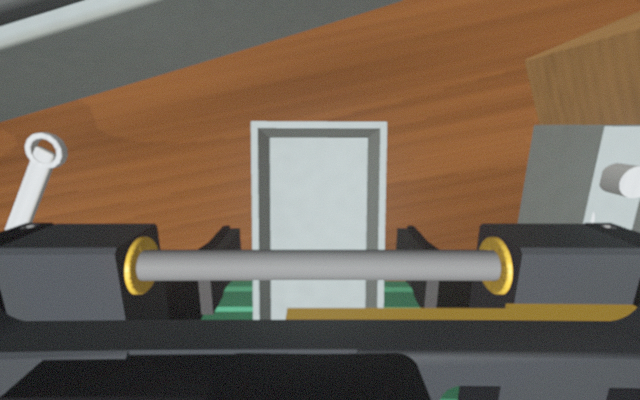

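The bin hangs drooped on its lip, fingers clear of both sides (rim at columns 251–387, fingers at ~230/405). Straight up.

```bash
python3 -m handwheel '[{"xyz":[0,0,1.5],"angular":[0,0,0]},{"xyz":[0,0,3],"angular":[0,0,0]},{"xyz":[0,0,4],"angular":[0,0,0]},{"xyz":[0,0,4],"angular":[0,0,0]},{"xyz":[0,0,3],"angular":[0,0,0]}]';python3 -m handwheel '[{"xyz":[-3,0.5,1],"angular":[0,0,0]},{"xyz":[-4,0.5,0],"angular":[0,0,0]},{"xyz":[-4,0.5,0],"angular":[0,0,0]},{"xyz":[-2,0,0],"angular":[0,0,0]},{"xyz":[0,0,0],"angular":[0,0,0]}]';python3 -c "
from b import *
st([.631,-.4043,.1355],-11)
snap('side','s24.png');snap('wrist','w24.png');snap('top','t24.png')"
```

```text
time: 28.25
position: [0.6259, -0.4029, 0.286]
tool_rot: [1.347, 1.126, -1.354]
ft_force: [0.7, -1.2, 0.8]
grip_width: 0.976
time: 28.67
position: [0.4987, -0.3855, 0.3124]
tool_rot: [1.349, 1.108, -1.339]
ft_force: [0.2, -0.6, 1.0]
grip_width: 0.981
t 28.67 pos [ 0.4987 -0.3855  0.3124] turn [ 0.1   0.51 -0.33] F [ 0.2 -0.6  1. ] T [0.01 0.01 0.02] g 8.54
shift cm [ 13.23  -1.88 -17.69]
```

View pics/s24.png

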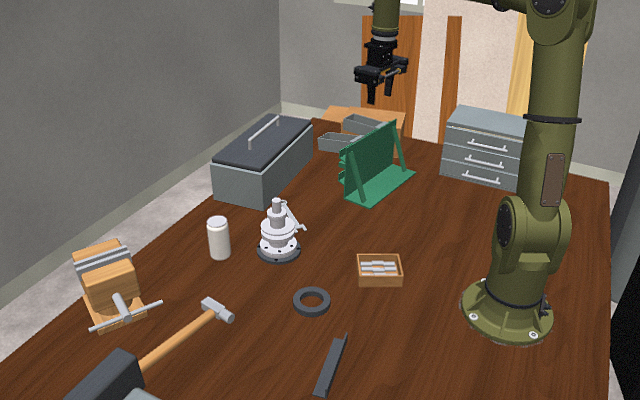

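View pics/w24.png

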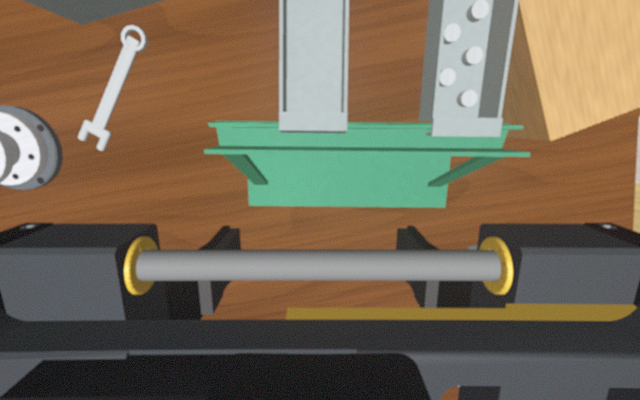

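```bash
python3 -c "
from h import *
st();print(close_job())"
```

```text
t 28.82 pos [ 0.5031 -0.384   0.3111] turn [-0.13  0.67 10.43] F [-0.1 -0.4  0.6] T [ 0.09  0.05 -0.01] g 8.49
the job is handed in; nothing more can be done
None
```

The hub, pulley and end cap are stacked on the fixture in that order, and the empty bin hangs on the top rail beside the fixed bin. I handed the job in at 28.8 s.

- **Seating:** I pressed each part home with about 35–40 N read at the wrist, and each stopped within about 1 mm of its expected seated height. The side picture afterwards shows the stack upright. The cap knob's top came out about 1 pixel lower than I calculated, so the cap is not sitting high. The pulley's own position check was spoiled because the hub flange merged with it in the picture. For the pulley I rely on the contact height and the side picture.
- **Bin:** It hangs with its lip over the rail at about y = -50 mm on the panel. It drooped slightly when released and stayed put when the gripper left.
- **Rest of the bench:** In the last side and wrist pictures the other objects I could see look to be where they started. I checked this by eye only, not by measuring.

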